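Refit the sight glass of the bottling line

TASK

The sight port of the bottling line has been washed: put it back together. Lay the round glass flat in the port's bore on its red seal, then set the blue ring nut over it and screw it on clockwise, nipping it up by a wing, until it is snug, so that it keeps the glass clamped when you let go. Tighten by feel, because the seal may be new or worn, and do not overtighten, or the glass cracks; leave the other things on the table where they are.

Things in the scene. Friction and masses are not known exactly. Their poses are not given: they have to be found in the camera images.
- sight_port: Fixed stand of the sight port: white base plate 130 x 100 x 10 mm, a 38 mm steel pipe along its x (164 mm long, 50 mm end flanges, top 55 mm above the table) and, upright in its middle, the threaded steel spigot. Origin on the table under the spigot's axis; z up.
- port_rim (a point): Centre of the spigot's rim, on its vertical axis, 90 mm above the table; z up, x and y as the stand's. Bore 38 mm with a 2 mm chamfer at the rim. Outside, a coarse right-handed three-start thread, 53 mm over its ridges, lead 24 mm per turn, begins at the rim: it tightens clockwise seen from above. Nothing near the spigot reaches as high as its 60 mm wide shoulder, 24 mm below the rim.
- port_seal (a point): Centre of the red seal ring in the bore, its top nominally 6 mm below the rim; by wear it really lies up to 1.8 mm higher or lower, which this point does not show. It is springy: 35 N per mm, 3 mm at most. The seated glass thus stands 8 mm (give or take 1.8) above the rim.
- thread_entry (a point): Blue dot on the shoulder, 27.6 mm from the axis along the stand's +x, 24 mm below the rim; two more at 120 deg either side. Above each dot lies an entry, where a pin of the ring passes down between two thread starts. With its pins over the dots the ring drops until ring_center is about 2.4 mm above port_rim; otherwise it stands up to 7 mm higher and finds an entry when turned clockwise under a light push.
- glass_center (a point): Centre of the sight glass, a loose greenish clear disc, 36 mm in diameter, 14 mm thick, 50 g, flat on the pale mat (mat top 3 mm above the table). z is its axis; either side may be up. Seated, this point is about 1 mm (give or take 1.8) above port_rim and only the upper 8 mm of its edge stay outside the bore: hold it by the upper 6 to 7 mm of its edge, so that the fingers clear the rim.
- ring_center (a point): Centre, half-way up, of the loose blue ring nut standing on its open end on the mat: twelve-sided, 62 mm across flats, 24 mm high, 120 to 200 g, with two wings along its +x and -x; grasp it across the flats square to the wings (+y and -y). z up. From the entry it sinks 0.67 mm per 10 deg clockwise, with 1 mm of axial play; it becomes snug 35 to 100 deg past the entry, depending on the seal.
- ring_pin (a point): Inner end of one of the ring's three steel pins (4 mm thick, pointing inwards), which run in the thread: 23.2 mm from the ring's axis along its +x, 4.2 mm above its lower edge, 7.8 mm below ring_center; the others at 120 deg either side. A white dot on top of the ring and a rivet head outside mark each pin.
- ring_flange (a point): Middle of the lower face of the ring's top flange, on its axis, 8 mm above ring_center; this face (hole 29 mm) presses on the glass. Once it bears on the glass, each degree of turning adds about 1.8 N of clamping force, and each N of that 0.02 to 0.03 N m of turning resistance. The thread holds by friction when let go. Above 30 N the glass cracks.
- ring_wing (a point): A point on the wing at the ring's +x, 48 mm from its axis, 1 mm above ring_center; the other wing is opposite. Wings are 8 mm thick, 16 mm high (5 to 21 mm above the ring's lower edge) and reach 62 mm from the axis. Pushed clockwise about here by closed fingers (clear of the ring's body, radius 32 mm), it turns freely under 4 N; then the push rises fast: 9 to 12 N is snug (13 to 22 N on the glass), over 15 N too much.
- bottle_left: Filled glass bottle, amber, black cap, 77 x 222 mm; origin at the centre of its foot. Bystander; leave it where it is.
- bottle_right: Filled glass bottle as the others, 77 x 222 mm; origin at the centre of its foot. Bystander; leave it where it is.
- probe: White digital probe thermometer, 22 x 183 x 17 mm, lying flat; origin under its centre, length along its y. Bystander; leave it where it is.
- cap_90: Black bottle cap, 33 mm across, 19 mm high; origin under its centre. Bystander; leave it where it is.
Things that resemble listed ones, but are neither listed nor needed, are in the scene too. Leave any green look-alike of the part that bears ring_center alone.

How it is judged:
By the outcome, as a careful person would: the job done as asked, in the order asked, and still so for the second after the job is handed in, with the robot touching nothing.
It also fails if it takes over 67 s, if anything falls off the work surface, if the arm or the gripper's body presses on something with over 40 N, if the wrist force passes 120 N, or if a joint passes its speed limit or range.

ROBOT

A 7-joint arm with a two-finger parallel gripper is mounted at the origin on a cart in front of the work surface, level with it; the furniture and walls round the work are solid. World frame = base frame: x ahead of the robot, y to its left, z up, the work surface at z = 0. Lengths are in mm, angles in rad, forces in N, time in s.
With the tool pointing down it reaches from about 400 to 850 mm from the base axis. Payload 10.4 kg.
Tool frame: the origin (TCP) lies between the finger pads; the fingertips stand 14 mm ahead of it and the grasp point (between the pads) lies 5 mm behind it; z points along the fingers, x is the direction in which the jaws open and shut, and the axes are right-handed (so a half turn about z gives the same grasp; the last joint's range is limited). The gripper opens to 85 mm and grips with 20 to 120 N. Pads are 22 mm wide; open, the fingers measure 114 mm over their backs; the gripper's body (76 mm by 85 mm) begins 54 mm behind the grasp point. The pads swing forward as they close: fully open they stand 13 mm farther back than shut.
Start: joints at [1.09, 0.332, -0.065, 1.46, 0.022, 1.35, -0.088], TCP at [276.258, -560.653, 245.338] pointing down, gripper open.
Joint ranges: [-2.6, 2.6], [-0.5, 2.12], [-1.47, 1.34], [0.16, 2.42], [-1.27, 4.41], [0.06, 2.06], [-2.6, 2.6]. Speed limits (rad/s): [2.22, 2.22, 2.79, 2.79, 3.14, 3.14, 3.14].

INTERFACE

Orientations are given as a unit quaternion [w, x, y, z].
In Python, from rig import state, imaging, env, spotter gives the robot as it stands. The module is installed in compiled form; this text tells all that it offers.
- The arm moves only by the tool drive_tool, never from a script. Its argument "moves" is one flat list of numbers, 7 for each row, row after row: the shift along the tool's x, y, z in m, then the turn, a rotation vector about the tool's x, y, z in degrees, then the opening, from 0 (shut) to 1 (fully open). In form: [tx, ty, tz, rx, ry, rz, grip, tx, ty, tz, rx, ry, rz, grip, ...]. A call has 1 to 8 rows; each row is the pose to reach, as a shift and turn from the pose measured when the call began, along the tool's axes at that moment; what a row does not reach only later rows make up. A row lasts 1/10 s, in which the tool goes at most 50 mm and 8.59 degrees, less where a joint would pass 70% of its speed; a pose out of reach is approached as far as the arm can. A call with a gripper value outside its range is refused whole. The fingers move at their own pace and stop on an object; the grip force is fixed at half the most. Time passes only in rows, so rows that repeat a pose let the fingers close. It gives the time, the measured TCP pose, the force and the opening at its end, in the units of the state.
- state(): the state, without advancing time (a new reading comes with each control period).
- imaging.snapshot(name): name is "scene" or "top" or "wrist"; returns a dict with "image" (420x560x3 uint8, blue, green, red), "depth" (420x560 float32, mm along the optical axis (not along the pixel's ray), 0 where there is no reading), "mtx" (3x3 intrinsics, pixels), "xyz" and "orientation" of the camera in the world. Camera axes: x right, y up, looking along -z (the intrinsics and any distortion apply to the point x, -y, -z); pixel columns grow to the right and rows downward; lengths in mm; the calibration is good to about 2 mm. The wrist camera is an equidistant fisheye: a pixel r from the principal point sees the ray r / f radians off the axis. A picture is of the moment at which its call begins.
- env.close_job(): hands the job in, once; it reports no verdict.
Trained networks look in a picture, given as the dict that the camera call returned (one of the last four; its "shot" number tells which), for a name from the list of things; names that differ only in an ending like _2 or _b are one class to them, and where a whole thing is asked for, a point or a joint stands for the part that bears it (a point fixed in the world has none). Each returns a list of dicts, best first, with "confidence" (0 to 1); they miss things now and then, are a little off and sometimes report something else, mostly with a low value. They report only what shows in the picture. A call takes as long as a camera call. They do not tell look-alikes from the thing itself.
- spotter.regions_of(target, picture): "region" (420x560 bool, what is visible of it).
- spotter.tip_of(target, picture): "point" ([x, y, z] in mm, in the coordinates of the camera as it stood for that picture, good to about 4 mm: a listed point, or the origin of a listed thing).
The state is a dict: "time": time; "q": joint angles; "qvel": joint speeds; "joint_efforts": joint torques, N m; "position": TCP position; "tool_rot": TCP orientation; "contact_force": force on the tool from outside, world axes, zero at the start; "moment": the same for the moment, N m; "finger_gap": finger opening in mm.
Only numpy, scipy, OpenCV 4.12 (cv2) and the standard library are available. Lean on these libraries where they do the work, as an engineer would, in place of code of your own. Each camera call takes 0.05 s, during which the arm holds its last target. There are 200 camera calls.

## Working session

There is one attempt and no reset: what is moved stays moved. The work goes in short steps, Python scripts to look and compute and a tool call to move; the robot and the scene stay as the last step left them, time stands still between calls to the robot, and variables do not carry over. Pictures are saved under pics/ and viewed, about 8 in all and at most 12, crops included, and the job is handed in when it is done.

Besides the shell and the picture viewer there is one more tool, called after "Emit:" as name(argument=value, ...) on one line, values as JSON. drive_tool: Moves the arm, as the interface text tells. Its arguments: {"type":"object","properties":{"moves":{"type":"array"}},"required":["moves"]}

```bash
mkdir -p pics
cat > h.py <<'E'
import numpy as np, cv2
from scipy.spatial.transform import Rotation as R
from rig import state, imaging, env, spotter
def rot(q): return R.from_quat([q[1],q[2],q[3],q[0]])
def toW(p,s): return rot(s["orientation"]).apply(p)+np.array(s["xyz"])
def proj(w,s,fish=False):
    c=rot(s["orientation"]).inv().apply(np.array(w)-np.array(s["xyz"])); c=np.array([c[0],-c[1],-c[2]])
    K=np.array(s["mtx"])
    if fish:
        t=np.arctan2(np.hypot(c[0],c[1]),c[2]); d=c[:2]/(np.hypot(c[0],c[1])+1e-9)*t
        return K[0,0]*d[0]+K[0,2],K[1,1]*d[1]+K[1,2]
    return K[0,0]*c[0]/c[2]+K[0,2],K[1,1]*c[1]/c[2]+K[1,2]
def cloud(s,fish=False):
    K=np.array(s["mtx"]);d=s["depth"];v,u=np.mgrid[:d.shape[0],:d.shape[1]]
    x=(u-K[0,2])/K[0,0];y=(v-K[1,2])/K[1,1]
    if fish:
        t=np.hypot(x,y)+1e-9;k=np.tan(np.minimum(t,1.5))/t;x=x*k;y=y*k
    P=np.stack([x*d,-y*d,-d],-1)
    return rot(s["orientation"]).apply(P.reshape(-1,3)).reshape(P.shape)+np.array(s["xyz"])
def rel(target_xyz,yaw_jaw=None):
    st=state();Rt=rot(st["tool_rot"]);return Rt.inv().apply(np.array(target_xyz)-np.array(st["position"]))/1000
def tool(): 
    st=state();M=rot(st["tool_rot"]).as_matrix();return st,M
E
cat > a.py <<'E'
from h import *
st=state();print({k:np.round(v,3) for k,v in st.items()});print(rot(st["tool_rot"]).as_matrix().round(3))
for n in ["top","scene"]:
    s=imaging.snapshot(n);cv2.imwrite(f"pics/{n}0.png",s["image"]);print(n,np.round(s["xyz"],1),np.round(s["orientation"],4),np.round(s["mtx"],1).tolist())
    for t in ["sight_port","port_rim","thread_entry","glass_center","ring_center","ring_pin","ring_wing","bottle_left","probe","cap_90"]:
        for r in spotter.tip_of(t,s)[:4]:
            w=toW(r["point"],s);print(t,round(r["confidence"],2),w.round(1),np.round(proj(w,s)))
E
python3 a.py
```

```text
{'time': np.float64(0.0), 'q': array([ 1.09 ,  0.333, -0.065,  1.461,  0.022,  1.35 , -0.089]), 'qvel': array([-0.001,  0.002,  0.001, -0.001, -0.   , -0.001, -0.002]), 'joint_efforts': array([-0.0000e+00, -6.2545e+01,  4.9000e-02, -3.9161e+01,  1.6000e-02,
        1.0000e-02, -0.0000e+00]), 'position': array([ 276.075, -560.328,  244.51 ]), 'tool_rot': array([-0.   ,  0.849, -0.528, -0.001]), 'contact_force': array([ 0.624, -0.437, -1.064]), 'moment': array([ 0.001, -0.004, -0.023]), 'finger_gap': np.float64(85.184)}
[[ 0.442 -0.897 -0.001]
 [-0.897 -0.442  0.001]
 [-0.001  0.    -1.   ]]
top [ 296.6   60.8 1461.3] [ 0.7136  0.0619 -0.063  -0.695 ] [[448.4, 0.0, 282.8], [0.0, 448.4, 211.6], [0.0, 0.0, 1.0]]
sight_port 0.84 [ 5.536e+02 -1.893e+02  2.000e-01] [359. 215.]
sight_port 0.33 [ 585.  -186.8   66.8] [361. 201.]
port_rim 0.65 [ 552.8 -192.2   86.6] [364. 210.]
thread_entry 0.6 [ 585.3 -184.6   66.4] [361. 201.]
glass_center 0.5 [580.6  69.9  11.1] [281. 204.]
ring_center 0.75 [396.1 153.    7.7] [253. 260.]
ring_center 0.61 [576.6 208.7  11.9] [238. 204.]
ring_pin 0.86 [557.1
[... 512 characters left out ...]
8    2.1] [305. 197.]
port_rim 0.63 [ 558.7 -188.4   90.1] [305. 177.]
thread_entry 0.78 [ 585.8 -187.2   66.7] [299. 181.]
glass_center 0.55 [578.2  71.3  15.4] [267. 228.]
ring_center 0.85 [399.6 158.8  12.5] [304. 258.]
ring_center 0.76 [581.5 211.6  18. ] [244. 250.]
ring_center 0.25 [535.3 188.5  13.6] [261. 251.]
ring_pin 0.77 [408.  138.3   3.9] [305. 256.]
ring_pin 0.7 [557.4 201.   10.7] [253. 252.]
ring_wing 0.91 [420.4 111.9  13.9] [305. 248.]
ring_wing 0.88 [538.2 187.3  16.5] [260. 250.]
bottle_left 0.64 [693.9 432.6   4.7] [170. 286.]
probe 0.85 [418.2 470.2   2.3] [245. 331.]
cap_90 0.41 [ 556.  -187.4   95.2] [306. 176.]
cap_90 0.39 [7.086e+02 6.550e+01 1.000e-01] [236. 221.]
```

Run:
```python
import cv2
a=cv2.imread("pics/top0.png");b=cv2.imread("pics/scene0.png")
c=cv2.resize(a[150:300,130:410],None,fx=2.85,fy=2.85,interpolation=cv2.INTER_CUBIC)
cv2.imwrite("pics/c1.png",c[:600,:800])
c=cv2.resize(b[140:350,140:420],None,fx=2.85,fy=2.85,interpolation=cv2.INTER_CUBIC)
cv2.imwrite("pics/c2.png",c[:600,:800])
```

```text
(no output)
```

View pics/c1.png

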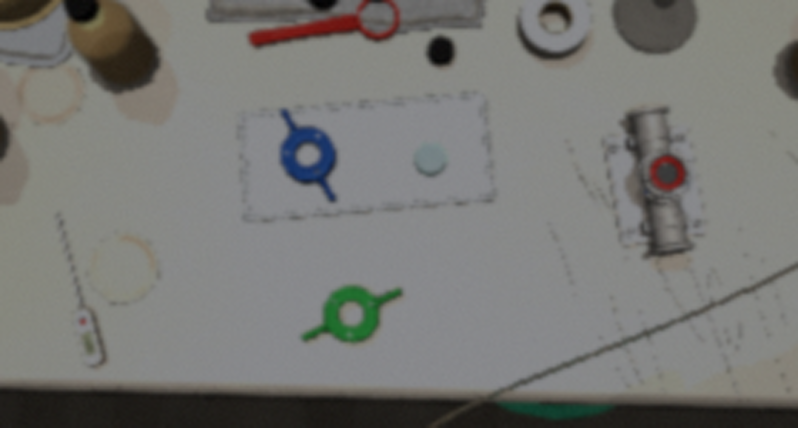

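View pics/c2.png

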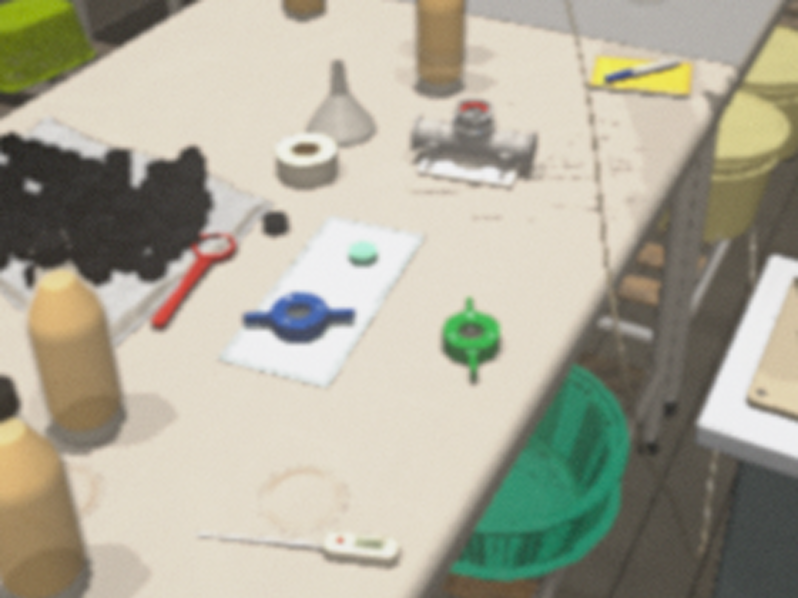

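Candidates (c1 crop pixels): the blue ring nut at (308,155) on the mat, and a green look-alike at (352,315), which I leave alone. Red-handled loop at (378,15) and tape roll at (555,20) are neither. Glass at (430,158) on the mat; black cap at (440,50). Port at (665,175) with the red seal. I choose the blue ring and the greenish disc, and check both close up from the wrist.

Emit:
drive_tool(moves=[-0.035,-0.035,0,0,0,0,0.6,-0.07,-0.07,0,0,0,0,0.6,-0.1,-0.105,0,0,0,0,0.6,-0.13,-0.14,0,0,0,0,0.6,-0.16,-0.175,0,0,0,0,0.6,-0.19,-0.21,0,0,0,0,0.6,-0.22,-0.25,0,0,0,0,0.6,-0.25,-0.28,0,0,0,0,0.6])

```text
time: 1.9
position: [418.0, -210.1, 245.6]
tool_rot: [-0.0, 0.849, -0.528, 0.001]
contact_force: [1.6, -0.2, 0.9]
finger_gap: 51.5
```

Emit:
drive_tool(moves=[-0.03,-0.035,0,0,0,0,0.6,-0.06,-0.07,0,0,0,0,0.6,-0.09,-0.105,0,0,0,0,0.6,-0.12,-0.14,0,0,0,0,0.6,-0.15,-0.18,0,0,0,0,0.6,-0.17,-0.22,0,0,0,0,0.6,-0.18,-0.25,0.01,0,0,0,0.6,-0.19,-0.27,0.02,0,0,0,0.6])

```text
time: 2.7
position: [577.1, 81.9, 225.5]
tool_rot: [-0.001, 0.85, -0.527, 0.001]
contact_force: [-0.7, 0.1, 0.5]
finger_gap: 51.4
```

```bash
cat > w.py <<'E'
import sys
from h import *
name=sys.argv[1]; ts=sys.argv[2:]
st=state();M=rot(st["tool_rot"]).as_matrix();print("t",round(float(st["time"]),2),"pos",np.round(st["position"],1),"q",np.round(st["q"],2),"F",np.round(st["contact_force"],1),"gap",round(float(st["finger_gap"]),1),"xaz",np.degrees(np.arctan2(M[1,0],M[0,0])).round(2),"z",M[:,2].round(3))
s=imaging.snapshot("wrist");cv2.imwrite(f"pics/{name}.png",s["image"])
np.savez(f"{name}.npz",**{k:np.array(v) for k,v in s.items()})
c=rot(st["tool_rot"]).inv().apply(np.array(s["xyz"])-st["position"]);print("cam in tool",c.round(1),np.round(s["mtx"],1).tolist(), "tcp px",np.round(proj(st["position"],s,True)))
for t in ts:
    for r in spotter.tip_of(t,s)[:4]:
        w=toW(r["point"],s);print(t,round(r["confidence"],2),w.round(1),np.round(proj(w,s,True)))
E
python3 w.py w0 glass_center ring_center ring_pin ring_wing ring_flange
```

```text
t 2.7 pos [577.1  81.9 225.5] q [ 0.3   0.31 -0.64  1.58  0.19  1.31 -1.47] F [-0.7  0.1  0.5] gap 51.4 xaz -63.62 z [ 0.002  0.    -1.   ]
cam in tool [   1.   -81.7 -128.2] [[325.2, 0.0, 279.2], [0.0, 325.2, 208.1], [0.0, 0.0, 1.0]] tcp px [277. 286.]
glass_center 0.69 [577.7  65.8  10.3] [292. 183.]
ring_center 0.87 [396.1 157.9  12.6] [162. 278.]
ring_center 0.57 [577.3 209.9  11.5] [172. 128.]
ring_pin 0.79 [403.2 131.8   7.9] [183. 281.]
ring_pin 0.77 [557. 203.   3.] [173. 146.]
ring_pin 0.4 [579.6 209.1  27.2] [169. 128.]
ring_wing 0.78 [539.5 187.8  12.6] [177. 167.]
ring_wing 0.69 [420.5 107.8  10.3] [204. 279.]
ring_flange 0.87 [395.5 152.3  18.5] [164. 283.]
ring_flange 0.75 [579.3 206.2  29.3] [171. 129.]
ring_flange 0.5 [580.2  66.1  12.9] [293. 182.]
ring_flange 0.48 [578.3 213.6   9.7] [170. 126.]
```

Run:
```python
import cv2
a=cv2.imread("pics/w0.png");c=cv2.resize(a[90:260,110:340],None,fx=3.4,fy=3.4,interpolation=cv2.INTER_CUBIC);cv2.imwrite("pics/w0c.png",c)
from h import *
z=np.load("w0.npz");s={k:z[k] for k in ["image","depth","mtx","xyz","orientation"]}
P=cloud(s,True);im=s["image"].astype(int);hsv=cv2.cvtColor(s["image"],cv2.COLOR_BGR2HSV)
m=(hsv[...,0]>100)&(hsv[...,0]<130)&(hsv[...,1]>120)&(P[...,2]>8)
print("blue",m.sum(),P[m].mean(0),np.percentile(P[m][:,2],[5,50,95]))
top=m&(P[...,2]>23);print("top",top.sum(),P[top].mean(0))
d=np.hypot(P[...,0]-579,P[...,1]-66)<40
m2=d&(P[...,2]>10);print("glass",m2.sum(),P[m2].mean(0),np.percentile(P[m2][:,2],[5,50,95]))
```

```text
blue 2694 [578.09080193 182.53128706  45.43006902] [ 18.10364113  26.21764422 289.42858788]
top 2280 [579.82225784 196.78160145  50.1690172 ]
glass 20718 [593.2580488   68.05678379 273.40643715] [220.86548655 290.34723254 308.64154183]
```

View pics/w0c.png

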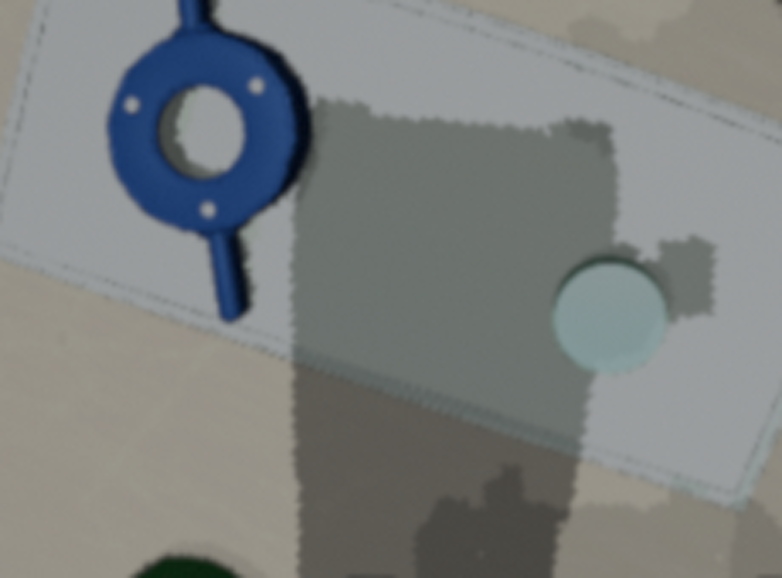

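The crop shows the blue ring at (205,130), with its white dots at (132,104), (256,86) and (208,210). The +x wing therefore points to (230,300). The glass lies at (610,316), alone and clear of everything.

```bash
cat >> h.py <<'E'
def load(n):
    z=np.load(n+".npz");return {k:z[k] for k in ["image","depth","mtx","xyz","orientation"]}
def ray(u,v,z,s,fish=True):
    K=s["mtx"];x=(u-K[0,2])/K[0,0];y=(v-K[1,2])/K[1,1]
    if fish:
        t=np.hypot(x,y)+1e-9;d=np.array([x/t*np.sin(t),-y/t*np.sin(t),-np.cos(t)])
    else: d=np.array([x,-y,-1])
    d=rot(s["orientation"]).apply(d);o=np.array(s["xyz"]);return o+d*(z-o[2])/d[2]
E
python3 - <<'E'
from h import *
s=load("w0");f=3.4
def W(u,v,z): return ray(110+(u+.5)/f-.5,90+(v+.5)/f-.5,z,s)
print("glass edges",[W(*p,17).round(1)[:2] for p in [(553,315),(667,315),(610,258),(610,374),(610,315)]])
d=np.array([W(*p,27)[:2] for p in [(132,104),(256,86),(208,210)]]);c=d.mean(0);print(d.round(1),c.round(1),np.hypot(*(d-c).T),np.degrees(np.arctan2(*(d-c).T[::-1])).round(1))
w=W(230,318,24)[:2];print(w,np.degrees(np.arctan2(*(w-c)[::-1])))
print(rel([579.5,66,60]))
E
```

```text
glass edges [array([571.1,  86. ]), array([587.1,  53.9]), array([595.3,  78.2]), array([561.7,  61.2]), array([579. ,  69.9])]
[[577.6 233.9]
 [598.5 198.6]
 [557.1 197.7]] [577.7 210.1] [23.87476616 23.73378481 24.05065926] [  90.3  -29.  -149.1]
[527.0103553  178.78357234] -148.34202120601796
[0.01279414 0.00248354 0.16619473]
```

Emit:
drive_tool(moves=[0.012,0.004,0.04,0,0,0,0.5,0.012,0.004,0.08,0,0,0,0.5,0.012,0.004,0.12,0,0,0,0.5,0.012,0.004,0.15,0,0,0,0.5,0.012,0.004,0.16,0,0,0,0.5,0.012,0.004,0.16,0,0,0,0.5])

```text
time: 3.6
position: [577.3, 65.1, 65.9]
tool_rot: [0.001, 0.849, -0.529, 0.0]
contact_force: [0.7, 0.3, 0.2]
finger_gap: 42.7
```

```bash
python3 w.py w1 glass_center
python3 - <<'E'
from h import *
s=load("w1");cv2.imwrite("pics/w1c.png",cv2.resize(s["image"][150:350,150:400],None,fx=3,fy=3,interpolation=cv2.INTER_CUBIC))
E
```

```text
t 3.6 pos [577.3  65.1  65.9] q [ 0.28  0.47 -0.58  1.74  0.3   1.02 -1.52] F [0.7 0.3 0.2] gap 42.7 xaz -63.83 z [ 0.    -0.001 -1.   ]
cam in tool [   0.9  -81.7 -128.2] [[325.2, 0.0, 279.2], [0.0, 325.2, 208.1], [0.0, 0.0, 1.0]] tcp px [277. 286.]
glass_center 0.98 [577.3  68.4  14. ] [273. 237.]
```

View pics/w1c.png

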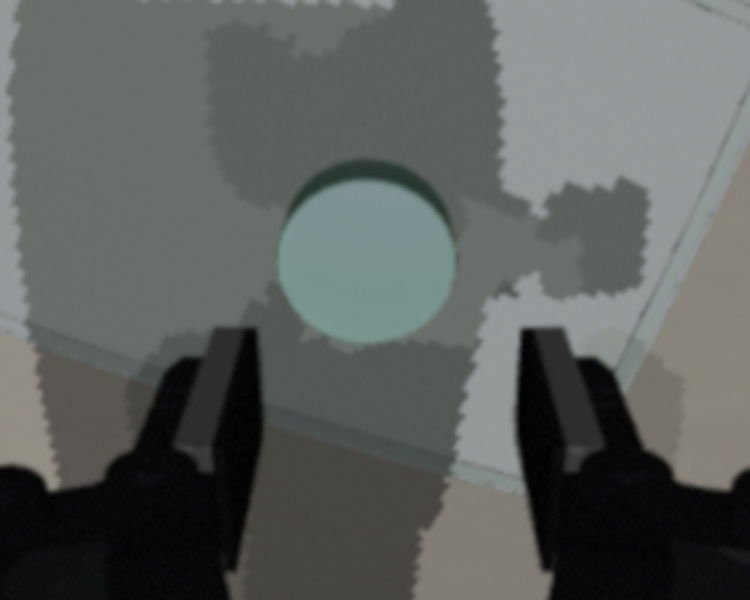

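Run:
```python
from h import *
s=load("w1");st=state();Rt=rot(st["tool_rot"])
print(np.round(st["position"],1))
W=lambda u,v,z: ray(150+(u+.5)/3-.5,150+(v+.5)/3-.5,z,s)
for p in [(279,258),(456,258),(367,178),(367,343)]: print(W(*p,17).round(1))
g=(W(279,258,17)+W(456,258,17)+W(367,178,17)+W(367,343,17))/4;print(g, Rt.inv().apply(g-st["position"]))
# jaw mid: pad tip pixels vs z plane: pads inner front corner (258,328),(518,328)
for zz in [50,53,56,60]:
    a,b=W(258,328,zz),W(518,328,zz);print(zz,np.hypot(*(a-b)[:2]).round(1),Rt.inv().apply((a+b)/2-st["position"]).round(1))
```

```text
[578.8  65.8  68.1]
[571.6  85.5  17. ]
[587.2  54.   17. ]
[594.5  77.1  17. ]
[562.1  61.5  17. ]
[578.86179806  69.55108428  17.        ] [-3.44991388 -1.53631421 51.06061591]
50 43.5 [ 0.8 -3.8 18.1]
53 42.6 [ 0.8 -5.4 15.1]
56 41.7 [ 0.8 -7.  12.1]
60 40.5 [ 0.8 -9.2  8.1]
```

Emit:
drive_tool(moves=[-0.004,-0.0015,0.02,0,0,0,0.5,-0.004,-0.0015,0.04,0,0,0,0.5,-0.004,-0.0015,0.046,0,0,0,0.5,-0.004,-0.0015,0.046,0,0,0,0.5,-0.004,-0.0015,0.046,0,0,0,0.5])

```text
time: 4.2
position: [579.5, 70.1, 23.6]
tool_rot: [-0.001, 0.849, -0.529, 0.003]
contact_force: [0.6, 0.5, 0.4]
finger_gap: 42.5
```

Emit:
drive_tool(moves=[0,0,0.001,0,0,0,0.5,0,0,0.002,0,0,0,0.5,0,0,0.003,0,0,0,0.5,0,0,0.003,0,0,0,0.5])

```text
time: 4.6
position: [579.5, 70.1, 20.6]
tool_rot: [-0.001, 0.849, -0.529, 0.003]
contact_force: [0.0, -0.6, -0.5]
finger_gap: 43.1
```

Emit:
drive_tool(moves=[0,0,0.001,0,0,0,0.5,0,0,0.002,0,0,0,0.5,0,0,0.003,0,0,0,0.5,0,0,0.003,0,0,0,0.5])

```text
time: 5.0
position: [579.4, 70.1, 17.4]
tool_rot: [-0.001, 0.849, -0.529, 0.003]
contact_force: [-0.4, 0.1, 0.2]
finger_gap: 42.6
```

Emit:
drive_tool(moves=[0,0,0.001,0,0,0,0.5,0,0,0.002,0,0,0,0.5,0,0,0.002,0,0,0,0.5])

```text
time: 5.3
position: [579.4, 70.1, 15.4]
tool_rot: [-0.001, 0.849, -0.529, 0.003]
contact_force: [-0.3, 0.1, 1.0]
finger_gap: 42.4
```

Emit:
drive_tool(moves=[0,0,0.001,0,0,0,0.5,0,0,0.0015,0,0,0,0.5,0,0,0.0015,0,0,0,0.5])

```text
time: 5.6
position: [579.5, 70.1, 15.2]
tool_rot: [-0.001, 0.849, -0.528, 0.003]
contact_force: [-7.6, -2.3, 17.4]
finger_gap: 42.6
```

Emit:
drive_tool(moves=[0,0,0.001,0,0,0,0.5,0,0,0.001,0,0,0,0.5])

```text
time: 5.8
position: [579.4, 70.1, 15.3]
tool_rot: [-0.0, 0.849, -0.528, 0.003]
contact_force: [-7.0, -1.3, 13.9]
finger_gap: 42.6
```

Emit:
drive_tool(moves=[0,0,-0.004,0,0,0,0.5,0,0,-0.008,0,0,0,0.5,0,0,-0.008,0,0,0,0.5,0,0,-0.008,0,0,0,0.38,0,0,-0.008,0,0,0,0.3,0,0,-0.008,0,0,0,0.3,0,0,-0.008,0,0,0,0.3])

```text
time: 6.5
position: [579.7, 70.2, 23.9]
tool_rot: [-0.001, 0.849, -0.528, 0.003]
contact_force: [-3.6, -1.3, 9.4]
finger_gap: 32.7
```

Run:
```python
from h import *
st=state();M=rot(st["tool_rot"]).as_matrix();print(st["position"],st["finger_gap"],M.round(3).tolist())
# hover pose for looking at port: want port offset; go to TCP (575,-165,230)
print(rel([555,-150,210]))
```

```text
[579.69419058  70.19256311  23.941235  ] 32.691799887391284 [[0.441, -0.897, 0.006], [-0.897, -0.441, -0.002], [0.005, -0.004, -1.0]]
[ 0.18757305  0.11855251 -0.18567198]
```

```bash
python3 w.py w2
python3 - <<'E'
from h import *
s=load("w2");cv2.imwrite("pics/w2c.png",cv2.resize(s["image"][180:350,150:400],None,fx=3,fy=3,interpolation=cv2.INTER_CUBIC))
E
```

```text
t 6.5 pos [579.7  70.2  23.9] q [ 0.25  0.53 -0.56  1.76  0.34  0.94 -1.56] F [-3.6 -1.3  9.4] gap 32.7 xaz -63.8 z [ 0.006 -0.002 -1.   ]
cam in tool [   1.   -81.7 -128.2] [[325.2, 0.0, 279.2], [0.0, 325.2, 208.1], [0.0, 0.0, 1.0]] tcp px [277. 286.]
```

View pics/w2c.png

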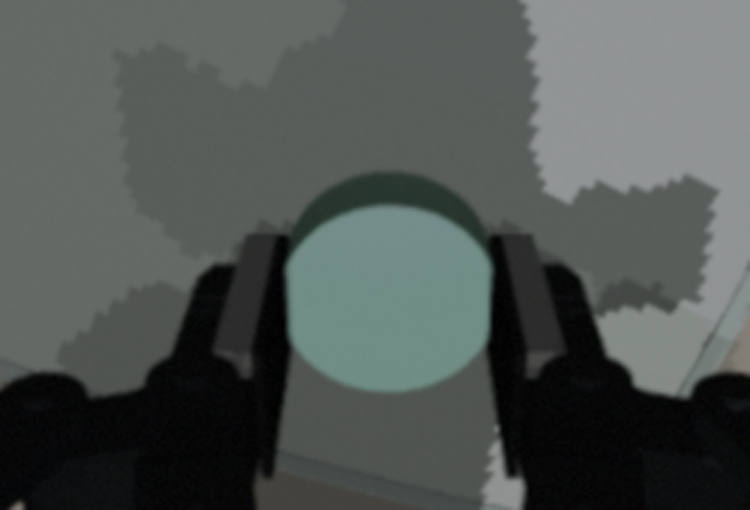

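Emit:
drive_tool(moves=[0,0,-0.03,0,0,0,0.3,0.01,0.01,-0.07,0,0,0,0.3,0.04,0.03,-0.1,0,0,0,0.3,0.07,0.05,-0.13,0,0,0,0.3,0.1,0.07,-0.15,0,0,0,0.3,0.13,0.085,-0.165,0,0,0,0.3,0.16,0.1,-0.165,0,0,0,0.3,0.18,0.11,-0.165,0,0,0,0.3])

```text
time: 7.35
position: [559.1, -142.6, 189.6]
tool_rot: [-0.0, 0.848, -0.53, 0.004]
contact_force: [0.1, 0.1, -1.1]
finger_gap: 32.5
```

Emit:
drive_tool(moves=[0.01,0.005,0,0,0,0,0.3,0.01,0.005,0,0,0,0,0.3])

```text
time: 7.55
position: [558.6, -155.7, 189.1]
tool_rot: [0.0, 0.847, -0.531, 0.003]
contact_force: [-0.4, -0.4, -0.8]
finger_gap: 32.3
```

```bash
python3 w.py w3 port_rim sight_port thread_entry port_seal glass_center
python3 - <<'E'
from h import *
s=load("w3");cv2.imwrite("pics/w3c.png",cv2.resize(s["image"][140:340,150:400],None,fx=3,fy=3,interpolation=cv2.INTER_CUBIC))
E
```

```text
t 7.55 pos [ 558.6 -155.7  189.1] q [ 0.63  0.31 -0.53  1.64  0.17  1.23 -1.05] F [-0.4 -0.4 -0.8] gap 32.3 xaz -64.13 z [ 0.006 -0.004 -1.   ]
cam in tool [   1.   -81.7 -128.2] [[325.2, 0.0, 279.2], [0.0, 325.2, 208.1], [0.0, 0.0, 1.0]] tcp px [277. 286.]
port_rim 0.96 [ 552.5 -193.    91.5] [318. 241.]
sight_port 0.73 [ 555.4 -188.7    4.1] [305. 201.]
thread_entry 0.77 [ 581.2 -188.4   67.4] [326. 197.]
thread_entry 0.67 [556.9 201.2   6.1] [10. 68.]
port_seal 0.62 [ 556.6 -193.6   83.6] [320. 233.]
glass_center 0.96 [ 557.2 -160.4  179.1] [285. 281.]
glass_center 0.42 [ 693.  -382.    -3.6] [498. 168.]
glass_center 0.34 [ 581.7 -186.7   62.8] [323. 194.]
```

View pics/w3c.png

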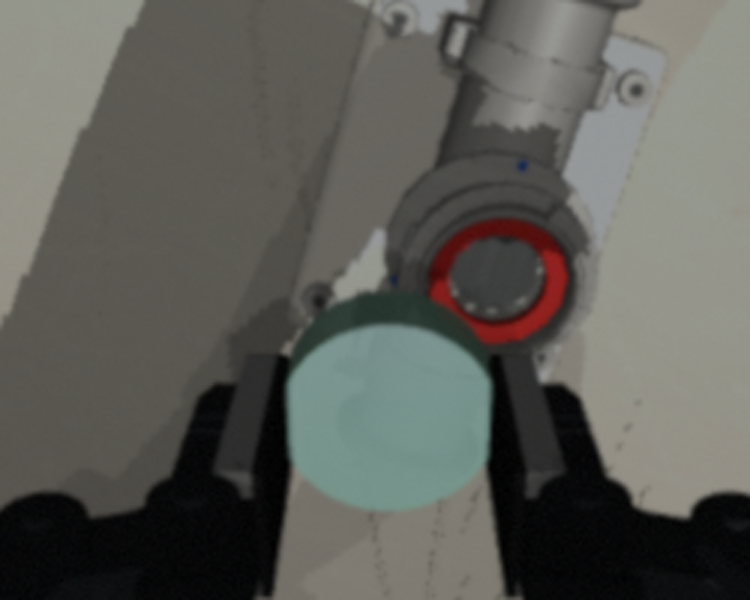

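Run:
```python
from h import *
s=load("w3");st=state();Rt=rot(st["tool_rot"]);im=s["image"]
hsv=cv2.cvtColor(im,cv2.COLOR_BGR2HSV)
b=((hsv[...,0]>105)&(hsv[...,0]<130)&(hsv[...,1]>90)).astype(np.uint8);b[:180]=0;b[340:]=0;b[:,:260]=0
b[:]=b*1
n,l,stt,c=cv2.connectedComponentsWithStats(b)
for i in range(1,n):
    if 2<stt[i,4]<200: print("dot",stt[i,4],c[i].round(1),ray(*c[i],66,s).round(1))
W=lambda u,v,z: ray(150+(u+.5)/3-.5,140+(v+.5)/3-.5,z,s)
a,d=W(522,166,66)[:2],W(394,281,66)[:2];print(a,d,np.hypot(*(a-d)),"exp 47.8")
# centre: equilateral: midpoint offset 13.8 toward third dot (toward robot -> right of a->d..)
m=(a+d)/2;v=(d-a)/np.hypot(*(d-a));
for sg in(1,-1):
    p=m+sg*13.8*np.array([-v[1],v[0]]);print("c",p.round(1),"az a",np.degrees(np.arctan2(*(a-p)[::-1])).round(1))
r=((hsv[...,0]<8)|(hsv[...,0]>172))&(hsv[...,1]>150)&(hsv[...,2]>60)
ys,xs=np.nonzero(r);k=(xs>280)&(xs<350)&(ys>200)&(ys<265);
for z in(84,90):
    P=np.array([ray(x,y,z,s)[:2] for x,y in zip(xs[k],ys[k])]);
    (cc,rad)=cv2.minEnclosingCircle(P.astype(np.float32));print("red",z,np.round(cc,1),rad,P.min(0).round(1),P.max(0).round(1),k.sum())
# far-side points of red outer edge, circle fit R=19 at z=84
P=np.array([ray(x,y,84,s)[:2] for x,y in zip(xs[k],ys[k])]);np.save("red.npy",P)
from scipy.optimize import least_squares
cam=np.array(s["xyz"])[:2];c0=P.mean(0);u=(c0-cam)/np.hypot(*(c0-cam))
hull=cv2.convexHull(P.astype(np.float32))[:,0];far=hull[((hull-c0)@u)>2]
f=least_squares(lambda c:np.hypot(*(far-c).T)-19,c0);print("far fit",f.x.round(1),np.abs(f.fun).max().round(2),len(far))
# glass
for (l,rr,t,bt) in [(287,491,323,510)]:
    for z in (0,):
        zt=st["position"][2]-6.5
        g=(W(l,400,zt)+W(rr,400,zt)+W(389,t,zt)+W(389,bt,zt))/4;print("glass top c tool",Rt.inv().apply(g-st["position"]).round(1),np.hypot(*(W(389,t,zt)-W(389,bt,zt))[:2]))
print(Rt.as_matrix().round(4).tolist())
```

```text
dot 8 [323.9 194.9] [ 582.1 -186.4   66. ]
dot 4 [280.8 233. ] [ 536.8 -169.5   66. ]
[ 581.89245962 -186.3348021 ] [ 536.64809703 -169.84596912] 48.15531080917347 exp 47.8
c [ 554.5 -191.1] az a 9.8
c [ 564.  -165.1] az a -49.8
red 84 [ 555.1 -191. ] 18.223934173583984 [ 537.9 -209. ] [ 572.5 -173. ] 672
red 90 [ 557.1 -189.1] 17.755765914916992 [ 540.3 -206.7] [ 574.  -171.6] 672
far fit [ 555.8 -190.1] 0.61 10
glass top c tool [3.8 0.8 6.5] 35.32320319828294
[[0.441, -0.8975, 0.0065], [-0.8975, -0.441, -0.0033], [0.0058, -0.0044, -1.0]]
```

Run:
```python
from h import *
s=load("w3");st=state();Rt=rot(st["tool_rot"]);p0=np.array(s["xyz"])-Rt.apply([1,-81.7,-128.2])
print(p0,st["position"],st["time"])
W=lambda u,v,z: ray(150+(u+.5)/3-.5,140+(v+.5)/3-.5,z,s)
zt=p0[2]-6
g=(W(287,400,zt)+W(491,400,zt)+W(389,323,zt)+W(389,510,zt))/4;gt=Rt.inv().apply(g-p0);print("glass tool",gt.round(1))
yz=(W(389,323,zt)+W(389,510,zt))/2;print(Rt.inv().apply(yz-p0).round(1))
for T in(130,):
    tgt=np.array([555,-190.7,T]);d=Rt.inv().apply(tgt-np.array(st["position"]))-[gt[0],gt[1],0];print(d.round(1))
```

```text
[ 558.8703876  -155.94379924  188.98470278] [ 559.27341059 -152.2239711   189.62532467] 7.85
glass tool [ 0.7 -1.1  6. ]
[0.6 0.9 6. ]
[31.6 22.2 59.7]
```

Emit:
drive_tool(moves=[0.0105,0.007,0.01,0,0,0,0.3,0.021,0.0135,0.02,0,0,0,0.3,0.0316,0.0202,0.035,0,0,0,0.3,0.0316,0.0202,0.05,0,0,0,0.3,0.0316,0.0202,0.055,0,0,0,0.3,0.0316,0.0202,0.055,0,0,0,0.3,0.0316,0.0202,0.055,0,0,0,0.3])

```text
time: 8.55
position: [555.7, -189.0, 135.0]
tool_rot: [-0.001, 0.849, -0.528, 0.004]
contact_force: [-0.1, 0.2, 0.2]
finger_gap: 32.6
```

```bash
python3 w.py w4
python3 - <<'E'
from h import *
s=load("w4");cv2.imwrite("pics/w4c.png",cv2.resize(s["image"][140:340,150:400],None,fx=3,fy=3,interpolation=cv2.INTER_CUBIC))
im=s["image"];hsv=cv2.cvtColor(im,cv2.COLOR_BGR2HSV)
b=((hsv[...,0]>105)&(hsv[...,0]<130)&(hsv[...,1]>90)).astype(np.uint8)
n,l,stt,c=cv2.connectedComponentsWithStats(b)
for i in range(1,n):
    w=ray(*c[i],66,s)
    if 2<stt[i,4]<200 and np.hypot(w[0]-555,w[1]+190)<50: print("dot",stt[i,4],c[i].round(1),w.round(1))
E
```

```text
t 8.55 pos [ 555.7 -189.   135. ] q [ 0.66  0.37 -0.5   1.68  0.2   1.13 -1.01] F [-0.1  0.2  0.2] gap 32.6 xaz -63.78 z [ 0.007 -0.003 -1.   ]
cam in tool [   1.   -81.7 -128.2] [[325.2, 0.0, 279.2], [0.0, 325.2, 208.1], [0.0, 0.0, 1.0]] tcp px [277. 286.]
dot 16 [291.5 193. ] [ 582.1 -186.2   66. ]
```

View pics/w4c.png

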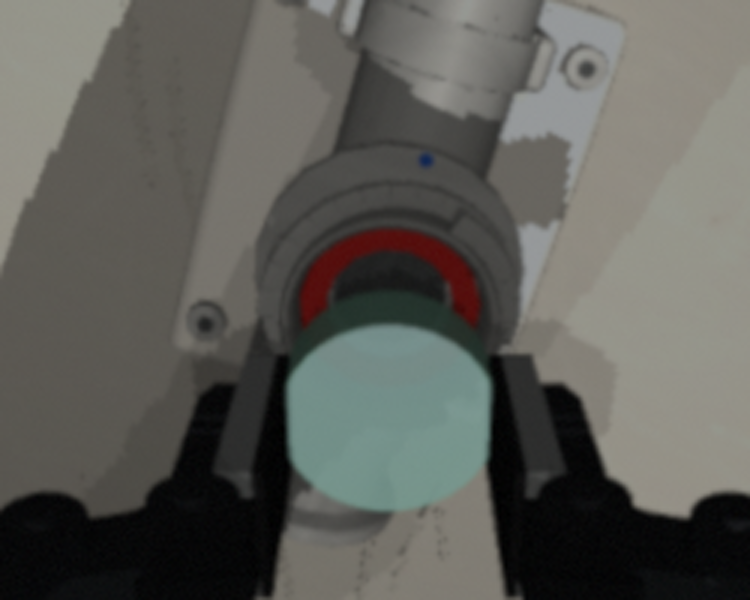

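Emit:
drive_tool(moves=[0.0005,0.0005,0.01,0,0,0,0.3,0.0005,0.0005,0.02,0,0,0,0.3,0.0005,0.0005,0.024,0,0,0,0.3,0.0005,0.0005,0.024,0,0,0,0.3,0.0005,0.0005,0.026,0,0,0,0.3,0.0005,0.0005,0.026,0,0,0,0.3])

```text
time: 9.2
position: [556.0, -189.9, 109.3]
tool_rot: [-0.001, 0.849, -0.528, 0.004]
contact_force: [0.7, 0.4, -0.9]
finger_gap: 32.2
```

Emit:
drive_tool(moves=[0,0,0.001,0,0,0,0.3,0,0,0.002,0,0,0,0.3,0,0,0.002,0,0,0,0.3])

```text
time: 9.5
position: [555.9, -189.9, 107.2]
tool_rot: [-0.001, 0.849, -0.528, 0.004]
contact_force: [0.2, 0.2, -0.3]
finger_gap: 32.8
```

Emit:
drive_tool(moves=[0,0,0.001,0,0,0,0.3,0,0,0.0015,0,0,0,0.3,0,0,0.0015,0,0,0,0.3])

```text
time: 9.8
position: [555.9, -189.9, 105.6]
tool_rot: [-0.001, 0.849, -0.528, 0.004]
contact_force: [-0.4, 0.2, -0.4]
finger_gap: 32.5
```

Emit:
drive_tool(moves=[0,0,0.001,0,0,0,0.3,0,0,0.001,0,0,0,0.3])

```text
time: 10.0
position: [556.0, -190.0, 104.8]
tool_rot: [-0.001, 0.849, -0.528, 0.004]
contact_force: [1.1, -0.1, -0.2]
finger_gap: 32.2
```

Emit:
drive_tool(moves=[0,0,0.001,0,0,0,0.3,0,0,0.001,0,0,0,0.3])

```text
time: 10.2
position: [556.1, -190.0, 104.5]
tool_rot: [-0.0, 0.849, -0.528, 0.004]
contact_force: [-3.2, 0.9, 8.2]
finger_gap: 32.6
```

Emit:
drive_tool(moves=[0,0,0.0006,0,0,0,0.3,0,0,0.0006,0,0,0,0.3])

```text
time: 10.4
position: [556.1, -190.0, 104.6]
tool_rot: [-0.0, 0.849, -0.528, 0.004]
contact_force: [-4.0, 1.4, 7.2]
finger_gap: 32.5
```

Emit:
drive_tool(moves=[0,0,0,0,0,0,0.42,0,0,0,0,0,0,0.5,0,0,0,0,0,0,0.55,0,0,-0.01,0,0,0,0.55,0,0,-0.04,0,0,0,0.55,0,0,-0.07,0,0,0,0.55,-0.01,0.005,-0.09,0,0,0,0.6,-0.01,0.005,-0.09,0,0,0,0.6])

```text
time: 11.2
position: [547.7, -182.3, 198.4]
tool_rot: [-0.001, 0.849, -0.528, 0.007]
contact_force: [0.5, -0.5, 0.6]
finger_gap: 51.2
```

```bash
python3 w.py w5 glass_center port_rim
python3 - <<'E'
from h import *
s=load("w5");cv2.imwrite("pics/w5c.png",cv2.resize(s["image"][140:340,180:380],None,fx=3,fy=3,interpolation=cv2.INTER_CUBIC))
print(state()["position"],state()["time"],[rel([577.7,210.1,h]) for h in (230,)])
E
```

```text
t 11.2 pos [ 547.7 -182.3  198.4] q [ 0.68  0.29 -0.52  1.64  0.16  1.23 -0.99] F [ 0.5 -0.5  0.6] gap 51.2 xaz -63.74 z [ 0.013 -0.006 -1.   ]
cam in tool [   1.   -81.7 -128.2] [[325.2, 0.0, 279.2], [0.0, 325.2, 208.1], [0.0, 0.0, 1.0]] tcp px [277. 286.]
glass_center 0.69 [ 553.9 -193.9   93.2] [294. 211.]
[ 546.28060413 -183.02890016  194.0719784 ] 11.35 [array([-0.33860722, -0.20194522, -0.03730434])]
```

View pics/w5c.png

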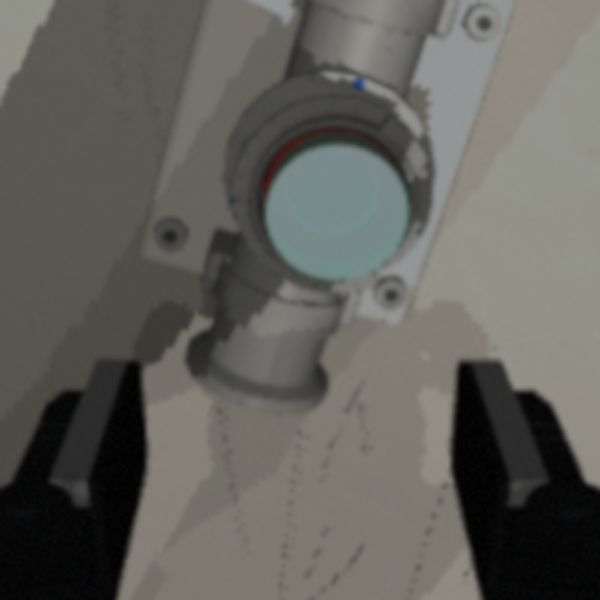

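Emit:
drive_tool(moves=[-0.035,-0.02,-0.01,-0.2,-0.2,-1,0.6,-0.075,-0.045,-0.02,-0.5,-0.6,-2,0.7,-0.115,-0.07,-0.03,-0.5,-0.6,-3,0.8,-0.155,-0.09,-0.035,-0.5,-0.6,-4,0.9,-0.195,-0.115,-0.035,-0.5,-0.6,-4.4,1,-0.235,-0.14,-0.035,-0.5,-0.6,-4.4,1,-0.275,-0.165,-0.035,-0.5,-0.6,-4.4,1,-0.31,-0.185,-0.035,-0.5,-0.6,-4.4,1])

```text
time: 12.15
position: [574.8, 179.2, 226.6]
tool_rot: [0.001, 0.869, -0.495, -0.003]
contact_force: [0.2, 0.4, -0.2]
finger_gap: 85.3
```

Emit:
drive_tool(moves=[-0.02,-0.01,0.02,0,0,0,1,-0.02,-0.01,0.04,0,0,0,1,-0.02,-0.01,0.07,0,0,0,1,-0.02,-0.01,0.1,0,0,0,1,-0.02,-0.01,0.11,0,0,0,1,-0.02,-0.01,0.11,0,0,0,1,-0.02,-0.01,0.11,0,0,0,1])

```text
time: 12.85
position: [572.9, 202.0, 117.5]
tool_rot: [0.001, 0.869, -0.495, -0.003]
contact_force: [-0.4, 0.8, 0.4]
finger_gap: 85.6
```

```bash
python3 w.py w6 ring_center ring_pin
python3 - <<'E'
from h import *
s=load("w5");W=lambda u,v,z: ray(180+(u+.5)/3-.5,140+(v+.5)/3-.5,z,s)
print("glass on port",[W(*p,98).round(1)[:2].tolist() for p in [(264,210),(408,210),(336,142),(336,280)]])
a,d=W(359,84,66)[:2],W(233,200,66)[:2];m=(a+d)/2;v=(d-a)/np.hypot(*(d-a));p=m+13.8*np.array([-v[1],v[0]]);print(a,d,np.hypot(*(a-d)),p,np.degrees(np.arctan2(*(a-p)[::-1])))
s=load("w6");cv2.imwrite("pics/w6c.png",cv2.resize(s["image"][120:360,120:440],None,fx=2.5,fy=2.5,interpolation=cv2.INTER_CUBIC))
hsv=cv2.cvtColor(s["image"],cv2.COLOR_BGR2HSV)
bl=((hsv[...,0]>100)&(hsv[...,0]<130)&(hsv[...,1]>110)).astype(np.uint8);bl=cv2.morphologyEx(bl,cv2.MORPH_CLOSE,np.ones((3,3)))
wh=((hsv[...,1]<90)&(hsv[...,2]>100)).astype(np.uint8)
n,l,stt,c=cv2.connectedComponentsWithStats(wh)
for i in range(1,n):
    w=ray(*c[i],27,s)
    if 4<stt[i,4]<150 and np.hypot(w[0]-577.7,w[1]-210)<40: print("dot",stt[i,4],c[i].round(1),w.round(1))
E
```

```text
t 12.85 pos [572.9 202.  117.5] q [ 0.12  0.49 -0.68  1.62  0.32  1.15 -1.68] F [-0.4  0.8  0.4] gap 85.6 xaz -59.36 z [-0.007  0.002 -1.   ]
cam in tool [   0.9  -81.6 -128.2] [[325.2, 0.0, 279.2], [0.0, 325.2, 208.1], [0.0, 0.0, 1.0]] tcp px [277. 286.]
ring_center 0.81 [577.7 210.8   9.4] [272. 198.]
ring_center 0.8 [400.1 155.5  14.2] [232. 370.]
ring_pin 0.63 [405.9 134.3   2.5] [254. 366.]
ring_pin 0.56 [557.5 199.6   6. ] [272. 224.]
glass on port [[547.8, -174.9], [563.6, -207.1], [571.2, -183.1], [538.9, -199.5]]
[ 581.86861933 -186.44926243] [ 536.65780417 -169.75146384] 48.19579114965637 [ 554.48209674 -191.04566882] 9.527419587358011
dot 13 [272.6 236.6] [557.2 197.9  27. ]
```

View pics/w6c.png

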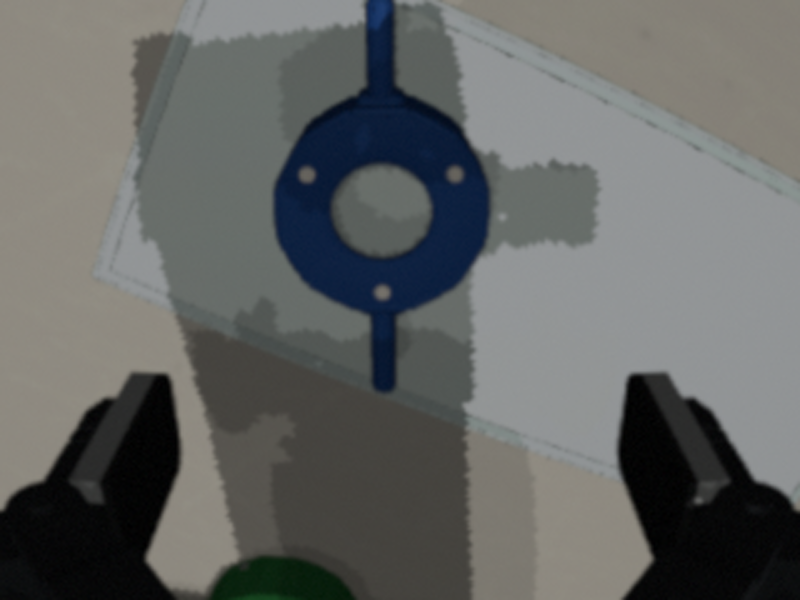

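Run:
```python
from h import *
s=load("w6");W=lambda u,v,z: ray(120+(u+.5)/2.5-.5,120+(v+.5)/2.5-.5,z,s)
d=np.array([W(*p,27)[:2] for p in [(307,174.5),(455,173.5),(382.5,292.5)]]);c=d.mean(0);print(c.round(1),np.hypot(*(d-c).T),np.degrees(np.arctan2(*(d-c).T[::-1])).round(1))
st=state();M=rot(st["tool_rot"]).as_matrix();print(st["position"],np.degrees(np.arctan2(M[1,0],M[0,0])),M[:,2],rel([c[0],c[1],16])*1000)
z=np.array([0,0,-1.]);w=np.cross(M[:,2],z);print("tilt fix",np.degrees(M.T@w))
```

```text
[577.9 210.2] [23.94543078 23.97077084 24.0991558 ] [  90.8  -28.8 -149. ]
[573.16156478 201.97519894 118.07821599] -59.36265294133606 [-0.00509464  0.00184667 -0.99998532] [ -4.23917341  -8.57868889 102.06792513]
tilt fix [0.19723403 0.23979195 0.        ]
```

Emit:
drive_tool(moves=[-0.005,-0.0085,0.03,0.2,0.2,-0.3,1,-0.005,-0.0085,0.06,0.2,0.2,-0.3,1,-0.005,-0.0085,0.09,0.2,0.2,-0.3,1,-0.005,-0.0085,0.1015,0.2,0.2,-0.3,1,-0.005,-0.0085,0.1015,0.2,0.2,-0.3,1,-0.005,-0.0085,0.1015,0.2,0.2,-0.3,0.85])

```text
time: 13.6
position: [578.3, 211.2, 18.2]
tool_rot: [-0.001, 0.87, -0.493, 0.0]
contact_force: [0.6, 0.6, 0.1]
finger_gap: 73.3
```

Emit:
drive_tool(moves=[0,0,0,0,0,0,0.75,0,0,0,0,0,0,0.65,0,0,0,0,0,0,0.6,0,0,0,0,0,0,0.6,0,0,0,0,0,0,0.6])

```text
time: 14.1
position: [579.8, 211.8, 20.6]
tool_rot: [-0.002, 0.87, -0.493, 0.002]
contact_force: [-0.8, -1.2, 7.1]
finger_gap: 60.5
```

Emit:
drive_tool(moves=[0,0,-0.002,0,0,0,0.6,0,0,-0.02,0,0,0,0.6,0,0,-0.04,0,0,0,0.6,0,0,-0.06,0,0,0,0.6,0,0,-0.08,0,0,0,0.6,0,0,-0.1,0,0,0,0.6,0,0,-0.13,0,0,0,0.6,0,0,-0.13,0,0,0,0.6])

```text
time: 14.9
position: [580.9, 212.9, 156.5]
tool_rot: [-0.005, 0.87, -0.493, 0.004]
contact_force: [0.3, 0.9, -1.2]
finger_gap: 60.2
```

```bash
python3 w.py w7
python3 - <<'E'
from h import *
s=load("w7");cv2.imwrite("pics/w7c.png",cv2.resize(s["image"][120:360,120:440],None,fx=2.5,fy=2.5,interpolation=cv2.INTER_CUBIC))
E
```

```text
t 14.9 pos [580.9 212.9 156.5] q [ 0.11  0.46 -0.69  1.57  0.31  1.21 -1.67] F [ 0.3  0.9 -1.2] gap 60.2 xaz -59.07 z [ 0.012  0.005 -1.   ]
cam in tool [   0.8  -81.6 -128.2] [[325.2, 0.0, 279.2], [0.0, 325.2, 208.1], [0.0, 0.0, 1.0]] tcp px [277. 286.]
```

View pics/w7c.png

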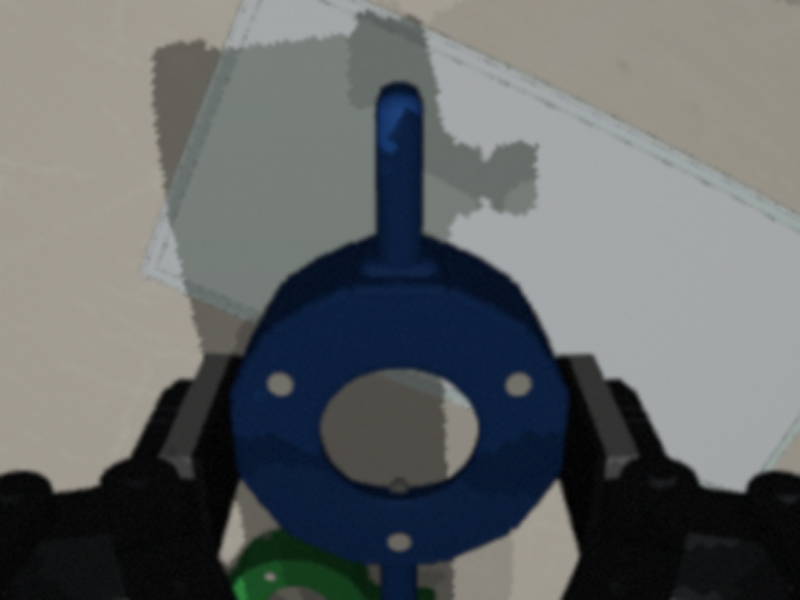

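```bash
cat > r.py <<'E'
from h import *
s=load("w7");W=lambda u,v,z: ray(120+(u+.5)/2.5-.5,120+(v+.5)/2.5-.5,z,s)
from scipy.spatial.transform import Rotation as R
st=state();Rt=rot(st["tool_rot"]);p0=np.array(s["xyz"])-Rt.apply([.8,-81.6,-128.2])
for zt in(-9,-7.5,-6,-4):
    z=p0[2]-zt
    d=np.array([Rt.inv().apply(W(*p,z)-p0)[:2] for p in [(280,384),(518,384),(399,541)]]);c=d.mean(0);print(zt,c.round(2),np.hypot(*(d-c).T).round(2),np.degrees(np.arctan2(*(d-c).T[::-1])).round(1))
M=Rt.as_matrix();xa=np.degrees(np.arctan2(M[1,0],M[0,0]));print(st["position"],xa)
print("rel port",rel([554.7,-191,150])*1000)
print("tilt fix",np.degrees(M.T@np.cross(M[:,2],[0,0,-1])).round(2))
E
python3 r.py
```

```text
-9 [ 0.87 -0.45] [23.31 23.29 23.12] [-150.2  -29.7   90. ]
-7.5 [0.87 0.56] [23.6  23.58 23.41] [-150.2  -29.7   90. ]
-6 [0.87 1.57] [23.89 23.87 23.7 ] [-150.2  -29.7   90. ]
-4 [0.87 2.93] [24.28 24.26 24.08] [-150.2  -29.7   90. ]
[580.18490184 212.26721978 154.12299994] -59.077666542373436
rel port [332.84508172 229.12767709   2.36412012]
tilt fix [-0.58 -0.1   0.  ]
```

Emit:
drive_tool(moves=[0.03,0.02,0,0,0,-5,0.6,0.065,0.045,0,0,0,-10,0.6,0.1,0.07,0,0,0,-15,0.6,0.135,0.095,0,0,0,-20,0.6,0.17,0.12,0,0,0,-25,0.6,0.21,0.145,0,0,0,-30,0.6,0.25,0.17,0,0,0,-35,0.6,0.285,0.195,0,0,0,-38.7,0.6])

```text
time: 15.75
position: [558.6, -134.9, 152.4]
tool_rot: [-0.003, 0.984, -0.176, 0.004]
contact_force: [0.8, 0.2, -1.5]
finger_gap: 60.4
```

```bash
cat > p.py <<'E'
import sys
from h import *
# ring centre target: x y, tcp z, xaz
tx,ty,tz,ta=map(float,sys.argv[1:5]); ox,oy=0.9,1.7
st=state();Rt=rot(st["tool_rot"]);M=Rt.as_matrix();a=np.radians(ta)
T=np.array([[np.cos(a),np.sin(a),0],[np.sin(a),-np.cos(a),0],[0,0,-1]])
tgt=np.array([tx,ty,tz])-T@[ox,oy,0]
print("t",st["time"],"pos",np.round(st["position"],1),"xaz",np.degrees(np.arctan2(M[1,0],M[0,0])).round(2),"z",M[:,2].round(3),"F",np.round(st["contact_force"],1),"M",np.round(st["moment"],2),"gap",st["finger_gap"],"q7",st["q"][6])
print("ring c now",(np.array(st["position"])+M@[ox,oy,6]).round(1))
print("shift mm",(M.T@(tgt-st["position"])).round(1),"rotvec",R.from_matrix(M.T@T).as_rotvec(degrees=True).round(2))
E
python3 p.py 554.7 -191 150 -20.4
```

```text
t 15.75 pos [ 558.6 -134.9  152.4] xaz -20.22 z [ 0.009  0.004 -1.   ] F [ 0.8  0.2 -1.5] M [-0.01 -0.07  0.01] gap 60.429771147499814 q7 -0.3820277662916494
ring c now [ 558.9 -136.7  146.4]
shift mm [14.8 52.3  2.2] rotvec [-0.37 -0.41  0.18]
```

Emit:
drive_tool(moves=[0.007,0.025,0,-0.4,-0.4,0.2,0.6,0.0148,0.0523,0.005,-0.4,-0.4,0.2,0.6,0.0148,0.0523,0.015,-0.4,-0.4,0.2,0.6,0.0148,0.0523,0.024,-0.4,-0.4,0.2,0.6,0.0148,0.0523,0.027,-0.4,-0.4,0.2,0.6,0.0148,0.0523,0.027,-0.4,-0.4,0.2,0.6])

```text
time: 16.35
position: [554.5, -187.5, 124.7]
tool_rot: [-0.0, 0.984, -0.176, -0.001]
contact_force: [-0.4, 0.0, -1.7]
finger_gap: 60.4
```

```bash
python3 p.py 554.7 -191 106 -20.4
python3 - <<'E'
from h import *
s=imaging.snapshot("wrist");cv2.imwrite("pics/w8.png",s["image"][120:360,120:440])
hsv=cv2.cvtColor(s["image"],cv2.COLOR_BGR2HSV)
b=((hsv[...,0]>105)&(hsv[...,0]<130)&(hsv[...,1]>90)).astype(np.uint8)
n,l,stt,c=cv2.connectedComponentsWithStats(b)
print("pred dot px",[np.round(proj([554.7+27.6*np.cos(np.radians(a)),-191+27.6*np.sin(np.radians(a)),66],s,True)) for a in(9.65,129.65)])
for i in range(1,n):
    w=ray(*c[i],66,s)
    if 2<stt[i,4]<200 and np.hypot(w[0]-555,w[1]+190)<60: print("dot",stt[i,4],c[i].round(1),w.round(1))
E
```

```text
t 16.35 pos [ 554.5 -187.5  124.7] xaz -20.3 z [-0.001  0.    -1.   ] F [-0.4  0.  -1.7] M [ 0.05 -0.02 -0.01] gap 60.365762686696385 q7 -0.3138213197363491
ring c now [ 554.7 -189.4  118.7]
shift mm [ 0.6  1.5 18.7] rotvec [0.01 0.06 0.1 ]
pred dot px [array([321., 219.]), array([243., 219.])]
dot 16 [243.5 219. ] [ 537.1 -169.8   66. ]
dot 16 [321.  218.5] [ 582.1 -186.1   66. ]
```

Emit:
drive_tool(moves=[0.0006,0.0015,0.006,0,0,0.1,0.6,0.0006,0.0015,0.012,0,0,0.1,0.6,0.0006,0.0015,0.016,0,0,0.1,0.6,0.0006,0.0015,0.018,0,0,0.1,0.6,0.0006,0.0015,0.018,0,0,0.1,0.6])

```text
time: 16.9
position: [554.6, -189.2, 106.8]
tool_rot: [0.0, 0.984, -0.177, -0.0]
contact_force: [-0.8, -0.1, -1.9]
finger_gap: 60.2
```

Emit:
drive_tool(moves=[0,0,0.001,0,0,0,0.6,0,0,0.002,0,0,0,0.6,0,0,0.002,0,0,0,0.6])

```text
time: 17.2
position: [554.6, -189.3, 104.8]
tool_rot: [0.0, 0.984, -0.177, -0.0]
contact_force: [-0.3, -0.1, -0.6]
finger_gap: 60.5
```

```bash
python3 p.py 554.7 -191 100 -20.4
```

```text
t 17.2 pos [ 554.6 -189.3  104.8] xaz -20.42 z [-0.001  0.    -1.   ] F [-0.3 -0.1 -0.6] M [-0.01  0.01 -0.03] gap 60.46126322485859 q7 -0.32465828118239604
ring c now [ 554.9 -191.2   98.8]
shift mm [-0.3 -0.2  4.8] rotvec [ 0.01  0.04 -0.02]
```

Emit:
drive_tool(moves=[0,0,0.001,0,0,0,0.6,0,0,0.002,0,0,0,0.6,0,0,0.002,0,0,0,0.6])

```text
time: 17.5
position: [554.6, -189.3, 102.7]
tool_rot: [0.0, 0.984, -0.177, -0.0]
contact_force: [0.9, -0.3, -2.1]
finger_gap: 60.5
```

Emit:
drive_tool(moves=[0,0,0.001,0,0,0,0.6,0,0,0.002,0,0,0,0.6,0,0,0.002,0,0,0,0.6])

```text
time: 17.8
position: [554.7, -189.2, 100.6]
tool_rot: [-0.0, 0.984, -0.177, -0.0]
contact_force: [0.9, 0.6, -1.3]
finger_gap: 60.5
```

Emit:
drive_tool(moves=[0,0,0.001,0,0,0,0.6,0,0,0.0015,0,0,0,0.6,0,0,0.0015,0,0,0,0.6])

```text
time: 18.1
position: [554.8, -189.2, 99.0]
tool_rot: [-0.0, 0.984, -0.177, -0.0]
contact_force: [0.4, 0.5, -1.5]
finger_gap: 60.5
```

Emit:
drive_tool(moves=[0,0,0.0005,0,0,0,0.6,0,0,0.001,0,0,0,0.6,0,0,0.001,0,0,0,0.6])

```text
time: 18.4
position: [554.8, -189.2, 98.0]
tool_rot: [-0.0, 0.984, -0.177, -0.0]
contact_force: [0.8, 0.6, -0.3]
finger_gap: 60.4
```

Emit:
drive_tool(moves=[0,0,0.0005,0,0,0,0.6,0,0,0.0007,0,0,0,0.6,0,0,0.0007,0,0,0,0.6])

```text
time: 18.7
position: [555.0, -189.3, 97.7]
tool_rot: [0.0, 0.984, -0.177, 0.0]
contact_force: [-0.7, 0.0, 3.9]
finger_gap: 60.1
```

```bash
python3 p.py 554.7 -191 98 -20.4
```

```text
t 18.7 pos [ 555.  -189.3   97.7] xaz -20.41 z [ 0. -0. -1.] F [-0.7  0.   3.9] M [0.09 0.25 0.01] gap 60.084836105984834 q7 -0.32913744783496124
ring c now [ 555.2 -191.2   91.7]
shift mm [-0.6 -0.  -0.3] rotvec [ 0.   -0.   -0.01]
```

Emit:
drive_tool(moves=[0.0001,0,-0.0001,0,0,3,0.6,0.0002,-0.0001,0.0001,0,0,6,0.6,0.0003,-0.0001,0.0003,0,0,9,0.6,0.0004,-0.0001,0.0005,0,0,12,0.6,0.0005,-0.0002,0.0007,0,0,15,0.6,0.0006,-0.0002,0.0009,0,0,18,0.6,0.0006,-0.0002,0.0009,0,0,18,0.6])

```text
time: 19.4
position: [555.6, -189.3, 96.7]
tool_rot: [0.0, 0.944, -0.329, -0.0]
contact_force: [0.6, 0.7, -0.7]
finger_gap: 60.1
```

```bash
python3 p.py 554.9 -191.1 95.9 -50
```

```text
t 19.4 pos [ 555.6 -189.3   96.7] xaz -38.46 z [-0. -0. -1.] F [ 0.6  0.7 -0.7] M [ 0.01 -0.05 -0.01] gap 60.11126853651184 q7 -0.6234312909144788
ring c now [ 555.2 -191.2   90.7]
shift mm [ 0.1 -0.   0.8] rotvec [1.000e-02 0.000e+00 1.154e+01]
```

Emit:
drive_tool(moves=[0.0001,0,0.0002,0,0,3,0.6,0.0002,-0.0001,0.0004,0,0,6,0.6,0.0003,-0.0001,0.0006,0,0,9,0.6,0.0004,-0.0001,0.0008,0,0,12,0.6,0.0004,-0.0001,0.0008,0,0,12,0.6])

```text
time: 19.9
position: [555.9, -189.5, 95.9]
tool_rot: [0.0, 0.905, -0.426, 0.0]
contact_force: [0.0, -0.1, 0.0]
finger_gap: 60.2
```

```bash
python3 p.py 555.2 -191.2 95.9 -60
```

```text
t 19.9 pos [ 555.9 -189.5   95.9] xaz -50.43 z [-0. -0. -1.] F [ 0.  -0.1  0. ] M [ 0.01 -0.05 -0.02] gap 60.24237453844203 q7 -0.8189236845848392
ring c now [ 555.2 -191.3   89.9]
shift mm [ 0.2 -0.2 -0. ] rotvec [ 0.01 -0.01  9.57]
```

Emit:
drive_tool(moves=[0.0001,0,0.0002,0,0,3,0.6,0.0002,-0.0001,0.0004,0,0,6,0.6,0.0002,-0.0001,0.0004,0,0,6,0.6])

```text
time: 20.2
position: [556.2, -189.6, 95.5]
tool_rot: [0.0, 0.882, -0.472, 0.0]
contact_force: [1.0, -0.2, -0.0]
finger_gap: 60.6
```

```bash
python3 p.py 555.2 -191.2 95.9 -60
```

```text
t 20.2 pos [ 556.2 -189.6   95.5] xaz -56.34 z [ 0. -0. -1.] F [ 1.  -0.2 -0. ] M [-0.01 -0.07  0.  ] gap 60.59176060369472 q7 -0.9157337525237909
ring c now [ 555.3 -191.3   89.5]
shift mm [-0.1 -0.  -0.4] rotvec [ 0.01 -0.02  3.66]
```

Emit:
drive_tool(moves=[0.0001,0,0.0002,0,0,3,0.6,0.0002,-0.0001,0.0004,0,0,6,0.6,0.0002,-0.0001,0.0004,0,0,6,0.6])

```text
time: 20.5
position: [556.6, -189.8, 95.4]
tool_rot: [0.0, 0.856, -0.517, 0.0]
contact_force: [-0.0, 0.4, 2.1]
finger_gap: 60.5
```

```bash
python3 p.py 555.2 -191.2 95.5 -60
```

```text
t 20.5 pos [ 556.6 -189.8   95.4] xaz -62.22 z [ 0.    -0.001 -1.   ] F [-0.   0.4  2.1] M [-0.05 -0.04 -0.07] gap 60.485058547649125 q7 -1.011995705948422
ring c now [ 555.5 -191.3   89.4]
shift mm [-0.3  0.2 -0.1] rotvec [-0.01 -0.04 -2.22]
```

Emit:
drive_tool(moves=[0.0001,0,0.0002,0,0,3,0.6,0.0002,-0.0001,0.0004,0,0,6,0.6,0.0002,-0.0001,0.0004,0,0,6,0.6])

```text
time: 20.8
position: [557.0, -189.9, 95.3]
tool_rot: [0.0, 0.829, -0.56, 0.001]
contact_force: [-0.1, 0.1, 3.7]
finger_gap: 60.6
```

```bash
python3 p.py 555.2 -191.2 95.5 -60
```

```text
t 20.8 pos [ 557.  -189.9   95.3] xaz -68.08 z [ 0.001 -0.001 -1.   ] F [-0.1  0.1  3.7] M [ 0.04  0.04 -0.02] gap 60.649008127054735 q7 -1.1080022288584384
ring c now [ 555.8 -191.4   89.3]
shift mm [-0.6  0.6 -0.2] rotvec [-0.03 -0.07 -8.08]
```

Emit:
drive_tool(moves=[-0.0001,0.0001,0,0,0,3,0.6,-0.0002,0.0002,0.0001,0,0,5,0.6,-0.0002,0.0002,0.0001,0,0,5,0.6])

```text
time: 21.1
position: [556.9, -189.9, 95.3]
tool_rot: [0.0, 0.804, -0.594, 0.001]
contact_force: [0.4, -0.0, 2.5]
finger_gap: 60.3
```

```bash
python3 p.py 555.2 -191.2 95.4 -73.3
```

```text
t 21.1 pos [ 556.9 -189.9   95.3] xaz -72.92 z [ 0.001 -0.001 -1.   ] F [ 0.4 -0.   2.5] M [ 0.02 -0.01 -0.01] gap 60.305298038726036 q7 -1.187171960788891
ring c now [ 555.6 -191.2   89.3]
shift mm [-0.1  0.3 -0.1] rotvec [-0.06 -0.08  0.38]
```

Emit:
drive_tool(moves=[0,0.0001,0,0,0,2,0.6,0,0.0001,0,0,0,4,0.6,0,0.0001,0,0,0,4,0.6])

```text
time: 21.4
position: [556.8, -189.9, 95.3]
tool_rot: [-0.0, 0.783, -0.622, 0.001]
contact_force: [0.1, 0.5, 3.2]
finger_gap: 60.5
```

```bash
python3 p.py 555.2 -191.2 95.4 -77
```

```text
t 21.4 pos [ 556.8 -189.9   95.3] xaz -76.91 z [ 0.001 -0.001 -1.   ] F [0.1 0.5 3.2] M [ 0.03 -0.04  0.01] gap 60.49838464952853 q7 -1.2523342155181356
ring c now [ 555.4 -191.2   89.3]
shift mm [-0.   0.2 -0.1] rotvec [-0.06 -0.08  0.09]
```

Emit:
drive_tool(moves=[0,0.0001,0,0,0,2,0.6,0,0.0001,0,0,0,3,0.6,0,0.0001,0,0,0,3,0.6])

```text
time: 21.7
position: [556.7, -189.9, 95.3]
tool_rot: [0.0, 0.767, -0.642, 0.001]
contact_force: [-0.0, -0.2, 2.9]
finger_gap: 60.8
```

```bash
python3 p.py 555.2 -191.2 95.4 -80
```

```text
t 21.7 pos [ 556.7 -189.9   95.3] xaz -79.86 z [ 0.001 -0.001 -1.   ] F [-0.  -0.2  2.9] M [-0.08 -0.04  0.01] gap 60.84614463949835 q7 -1.300703133388344
ring c now [ 555.2 -191.1   89.3]
shift mm [ 0.1 -0.  -0.1] rotvec [-0.06 -0.08  0.14]
```

Emit:
drive_tool(moves=[0,0,0,0,0,2,0.6,0,0,0,0,0,4,0.6,0,0,0,0,0,4,0.6])

```text
time: 22.0
position: [556.6, -190.0, 95.1]
tool_rot: [0.0, 0.744, -0.668, 0.001]
contact_force: [0.8, -0.4, 1.4]
finger_gap: 60.3
```

```bash
python3 p.py 555.2 -191.2 95.4 -84
```

```text
t 22.0 pos [ 556.6 -190.    95.1] xaz -83.83 z [ 0.001 -0.001 -1.   ] F [ 0.8 -0.4  1.4] M [-0.11 -0.03 -0.05] gap 60.27149221357717 q7 -1.365743387073312
ring c now [ 555.  -191.    89.1]
shift mm [ 0.2 -0.2 -0.3] rotvec [-0.05 -0.07  0.17]
```

Emit:
drive_tool(moves=[0,0,0,0,0,2,0.6,0,0,0,0,0,3,0.6,0,0,0,0,0,3,0.6])

```text
time: 22.3
position: [556.5, -190.0, 95.0]
tool_rot: [0.0, 0.727, -0.687, 0.001]
contact_force: [-0.2, -0.3, 1.1]
finger_gap: 60.9
```

```bash
python3 p.py 555.2 -191.2 95.4 -87
```

```text
t 22.3 pos [ 556.5 -190.    95. ] xaz -86.79 z [ 0.001 -0.001 -1.   ] F [-0.2 -0.3  1.1] M [-0.05 -0.03 -0.04] gap 60.85976688344874 q7 -1.4141520091434536
ring c now [ 554.9 -191.    89. ]
shift mm [ 0.3 -0.3 -0.4] rotvec [-0.05 -0.06  0.21]
```

```bash
cat > d.py <<'E'
from h import *
st=state();Rt=rot(st["tool_rot"])
def dots(s):
    hsv=cv2.cvtColor(s["image"],cv2.COLOR_BGR2HSV)
    bl=((hsv[...,0]>100)&(hsv[...,0]<130)&(hsv[...,1]>100)).astype(np.uint8)
    n,l,stt,c=cv2.connectedComponentsWithStats(1-bl,connectivity=4)
    return [(int(stt[i,4]),c[i].round(1).tolist()) for i in range(1,n) if 20<stt[i,4]<200 and 200<c[i][0]<360 and 220<c[i][1]<360]
print("w7",dots(load("w7")))
s=imaging.snapshot("wrist");d=dots(s);print("now",d)
p0=np.array(s["xyz"])-Rt.apply([.8,-81.6,-128.2])
D=np.array([Rt.inv().apply(ray(*c,p0[2]+6,s)-p0)[:2] for a,c in d]);c=D.mean(0);print(c,np.hypot(*(D-c).T),np.degrees(np.arctan2(*(D-c).T[::-1])))
cv2.imwrite("pics/w9.png",cv2.resize(s["image"][120:360,120:440],None,fx=2.5,fy=2.5))
print(st["joint_efforts"].round(2) if hasattr(st["joint_efforts"],"round") else st["joint_efforts"],st["moment"],st["contact_force"])
E
python3 d.py
```

```text
w7 [(96, [231.6, 273.3]), (95, [326.9, 273.4]), (68, [279.4, 336.4])]
now [(95, [231.5, 273.4]), (94, [326.9, 273.4]), (67, [279.3, 336.4])]
[0.80824828 2.16293131] [24.04230566 24.00226207 24.06239482] [-149.92244102  -30.03287209   89.93981463]
[ -0.18 -59.75  -6.02 -33.64  -0.08   0.09  -0.31] [-0.05192346 -0.03272514 -0.03953541] [-0.2306453  -0.31541695  1.14052984]
```

Emit:
drive_tool(moves=[0,0,0,0,0,0,0.8,0,0,0,0,0,0,0.95,0,0,0,0,0,0,0.95,0,0,-0.01,0,0,0,0.95,0,0,-0.03,0,0,0,0.95,0,0,-0.055,0,0,0,0.5,-0.01,-0.02,-0.055,0,0,0,0,-0.02,-0.035,-0.055,0,0,0,0])

```text
time: 23.15
position: [591.5, -168.0, 151.7]
tool_rot: [-0.0, 0.726, -0.687, 0.002]
contact_force: [-0.8, 0.1, 0.6]
finger_gap: 38.7
```

```bash
cat > g.py <<'E'
import sys
from h import *
dx,dy,z=map(float,sys.argv[1:4])
st=state();M=rot(st["tool_rot"]).as_matrix();xa=np.degrees(np.arctan2(M[1,0],M[0,0]))
tgt=np.array([554.9,-191.1,0])+M@[dx,dy,0];tgt[2]=z
print("t",st["time"],"pos",np.round(st["position"],1),"xaz",xa.round(2),"z",M[:,2].round(3),"Ftool",(M.T@st["contact_force"]).round(2),"Mw",np.round(st["moment"],2),"gap",st["finger_gap"],"q7",st["q"][6],"tau7",st["joint_efforts"][6])
rc=M.T@(np.array(st["position"])-[554.9,-191.1,0]);print("tcp in ring-tool frame",rc.round(1),"shift",(M.T@(tgt-st["position"])).round(1),"tiltfix",np.degrees(M.T@np.cross(M[:,2],[0,0,-1])).round(2))
E
python3 g.py -27 -48 98
python3 - <<'E'
from h import *
s=imaging.snapshot("wrist");hsv=cv2.cvtColor(s["image"],cv2.COLOR_BGR2HSV)
np.savez("w10.npz",**{k:np.array(v) for k,v in s.items()})
bl=((hsv[...,0]>100)&(hsv[...,0]<130)&(hsv[...,1]>100)).astype(np.uint8)
n,l,stt,c=cv2.connectedComponentsWithStats(1-bl,connectivity=4)
for i in range(1,n):
    w=ray(*c[i],101,s)
    if 8<stt[i,4]<300 and np.hypot(w[0]-555,w[1]+191)<35: print(stt[i,4],c[i].round(1),w.round(1),np.degrees(np.arctan2(w[1]+191,w[0]-555)))
E
```

```text
t 23.15 pos [ 591.5 -168.   151.7] xaz -86.81 z [ 0.003 -0.002 -1.   ] Ftool [-0.17  0.78 -0.64] Mw [-0.04 -0.01  0.04] gap 38.69940345817917 q7 -1.4535712647198071 tau7 0.5675346404314041
tcp in ring-tool frame [ -20.7  -38.3 -151.7] shift [ -6.1 -10.   53.7] tiltfix [-0.17 -0.12  0.  ]
49 [277.5 278.3] [ 565.6 -169.9  101. ] 63.301491584354224
37 [308.1 321.6] [ 531.  -192.9  101. ] -175.43572806299764
```

Emit:
drive_tool(moves=[-0.008,-0.01,0,0,0,0,0,-0.008,-0.01,0,0,0,0,0,-0.008,-0.01,0,0,0,0,0,-0.008,-0.01,0.02,0,0,0,0,-0.008,-0.01,0.04,0,0,0,0,-0.008,-0.01,0.053,0,0,0,0,-0.008,-0.01,0.053,0,0,0,0])

```text
time: 23.9
position: [601.3, -156.2, 95.9]
tool_rot: [-0.0, 0.728, -0.686, -0.0]
contact_force: [0.4, 0.5, 0.3]
finger_gap: -0.2
```

```bash
python3 g.py -27 -48 98
python3 - <<'E'
from h import *
s=imaging.snapshot("wrist");cv2.imwrite("pics/w11.png",cv2.resize(s["image"][120:400,120:440],None,fx=2.1,fy=2.1))
E
```

```text
t 23.9 pos [ 601.3 -156.2   95.9] xaz -86.64 z [-0.     0.001 -1.   ] Ftool [-0.52 -0.44 -0.25] Mw [ 0.01 -0.02 -0.01] gap -0.23657793152284934 q7 -1.4948059061882244 tau7 -0.09771374054253101
tcp in ring-tool frame [-32.2 -48.3 -95.8] shift [ 5.1  0.3 -2.2] tiltfix [0.02 0.06 0.  ]
```

View pics/w11.png

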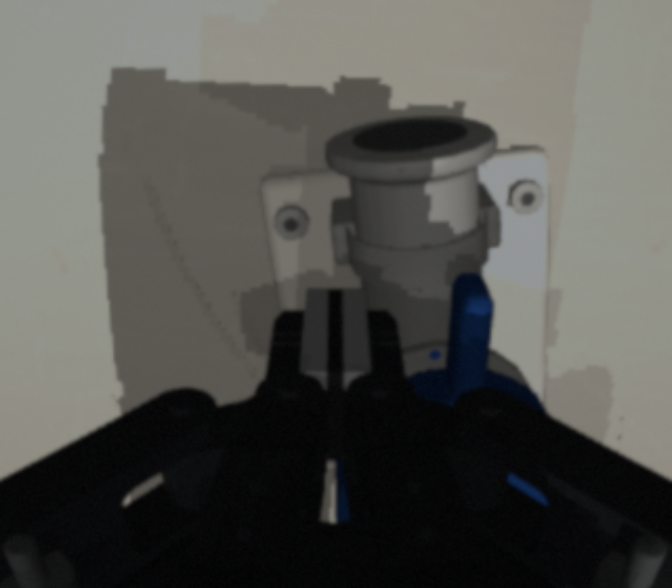

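Emit:
drive_tool(moves=[0.004,0,-0.002,0,0,0,0,0.008,0,-0.002,0,0,0,0,0.01,0,-0.002,0,0,0,0,0.01,0,-0.002,0,0,0,0])

```text
time: 24.35
position: [602.9, -166.9, 99.7]
tool_rot: [-0.001, 0.727, -0.686, 0.001]
contact_force: [-0.5, -0.6, 0.5]
finger_gap: 0.1
```

Emit:
drive_tool(moves=[0.001,0,0,0,0,0,0,0.002,0,0,0,0,0,0,0.003,0,0,0,0,0,0])

```text
time: 24.65
position: [603.1, -169.7, 99.8]
tool_rot: [-0.001, 0.727, -0.686, 0.001]
contact_force: [-1.2, 2.2, 0.2]
finger_gap: 0.0
```

```bash
python3 g.py -17 -48 98
```

```text
t 24.65 pos [ 603.1 -169.7   99.8] xaz -86.66 z [ 0.002  0.    -1.   ] Ftool [-2.26  1.06 -0.23] Mw [ 0.4   0.06 -0.01] gap 0.03753990233065606 q7 -1.4725776486736892 tau7 -0.034790486097335815
tcp in ring-tool frame [-18.6 -49.5 -99.7] shift [1.5 1.3 1.8] tiltfix [-0.12  0.02  0.  ]
```

Emit:
drive_tool(moves=[0.001,0,0,0,0,0,0,0.001,0,0,0,0,0,0])

```text
time: 24.85
position: [603.1, -170.2, 99.7]
tool_rot: [-0.001, 0.728, -0.686, 0.0]
contact_force: [-1.1, 2.1, 0.2]
finger_gap: 0.0
```

Emit:
drive_tool(moves=[0.001,0,0,0,0,0,0,0.001,0,0,0,0,0,0])

```text
time: 25.05
position: [603.2, -170.8, 99.7]
tool_rot: [-0.001, 0.728, -0.686, 0.0]
contact_force: [-0.5, 3.0, 1.6]
finger_gap: -0.1
```

Emit:
drive_tool(moves=[0.001,0,0,0,0,0,0,0.001,0,0,0,0,0,0])

```text
time: 25.25
position: [603.3, -171.7, 99.7]
tool_rot: [-0.001, 0.728, -0.686, 0.0]
contact_force: [-0.3, 3.7, -0.2]
finger_gap: -0.4
```

Emit:
drive_tool(moves=[0.001,0,0,0,0,0,0,0.0015,0,0,0,0,0,0])

```text
time: 25.45
position: [603.4, -172.9, 99.6]
tool_rot: [-0.001, 0.728, -0.686, -0.0]
contact_force: [-1.5, 5.0, -0.2]
finger_gap: -0.1
```

Emit:
drive_tool(moves=[0.001,0,0,0,0,0,0,0.0015,0,0,0,0,0,0])

```text
time: 25.65
position: [603.4, -174.0, 99.5]
tool_rot: [-0.002, 0.728, -0.686, -0.0]
contact_force: [-0.9, 5.4, -0.2]
finger_gap: 0.1
```

Emit:
drive_tool(moves=[0.001,0,0,0,0,0,0,0.0015,0,0,0,0,0,0])

```text
time: 25.85
position: [603.4, -174.9, 99.4]
tool_rot: [-0.002, 0.728, -0.686, -0.001]
contact_force: [-1.3, 6.4, 0.2]
finger_gap: 0.0
```

```bash
python3 g.py -17 -48 98
```

```text
t 25.85 pos [ 603.4 -174.9   99.4] xaz -86.55 z [ 0.001  0.004 -1.   ] Ftool [-6.49  0.94 -0.13] Mw [ 1.33  0.3  -0.05] gap 0.02223865279626462 q7 -1.4600961480144266 tau7 0.04114241455681622
tcp in ring-tool frame [-13.6 -49.5 -99.3] shift [-3.7  1.4  1.4] tiltfix [-0.07  0.21  0.  ]
```

Emit:
drive_tool(moves=[0.001,0,0,0,0,0,0,0.0015,0,0,0,0,0,0])

```text
time: 26.05
position: [603.4, -175.5, 99.3]
tool_rot: [-0.002, 0.728, -0.685, -0.001]
contact_force: [-1.6, 5.9, 1.3]
finger_gap: -0.4
```

Emit:
drive_tool(moves=[0.001,0,0,0,0,0,0,0.0015,0,0,0,0,0,0])

```text
time: 26.25
position: [603.4, -176.1, 99.2]
tool_rot: [-0.002, 0.728, -0.685, -0.002]
contact_force: [-0.9, 7.9, 0.3]
finger_gap: -0.0
```

```bash
python3 g.py -17 -48 98
```

```text
t 26.25 pos [ 603.4 -176.1   99.2] xaz -86.48 z [ 0.     0.006 -1.   ] Ftool [-7.91  0.38 -0.23] Mw [1.47 0.43 0.  ] gap -0.040384069430577416 q7 -1.4551187993874486 tau7 0.051911347545683384
tcp in ring-tool frame [-12.6 -49.4 -99.1] shift [-5.   1.3  1.3] tiltfix [-0.03  0.34  0.  ]
```

Emit:
drive_tool(moves=[0.001,0,0,0,0,0,0,0.0017,0,0,0,0,0,0])

```text
time: 26.45
position: [603.4, -176.6, 99.2]
tool_rot: [-0.003, 0.729, -0.685, -0.003]
contact_force: [-1.2, 7.5, 1.6]
finger_gap: -0.1
```

Emit:
drive_tool(moves=[0.001,0,0,0,0,0,0,0.0017,0,0,0,0,0,0])

```text
time: 26.65
position: [603.4, -177.1, 99.1]
tool_rot: [-0.003, 0.729, -0.684, -0.003]
contact_force: [-1.6, 8.3, 1.5]
finger_gap: -0.1
```

```bash
python3 g.py -17 -48 98;python3 g.py -17 -48 98|head -1
```

```text
t 26.65 pos [ 603.4 -177.1   99.1] xaz -86.38 z [-0.001  0.009 -1.   ] Ftool [-8.41  1.04 -1.41] Mw [ 1.75  0.5  -0.02] gap -0.13046289444951964 q7 -1.4494906794525073 tau7 0.052030293736606836
tcp in ring-tool frame [-11.8 -49.2 -99.1] shift [-6.1  1.3  1.2] tiltfix [0.03 0.51 0.  ]
t 26.65 pos [ 603.4 -177.1   99.1] xaz -86.38 z [-0.001  0.009 -1.   ] Ftool [-8.41  1.04 -1.41] Mw [ 1.75  0.5  -0.02] gap -0.13046289444951964 q7 -1.4494906794525073 tau7 0.052030293736606836
```

Emit:
drive_tool(moves=[0.001,0,0,0,0,0,0,0.002,0,0,0,0,0,0])

```text
time: 26.85
position: [603.4, -177.6, 99.1]
tool_rot: [-0.003, 0.729, -0.684, -0.004]
contact_force: [-2.8, 8.6, 2.4]
finger_gap: 0.1
```

Emit:
drive_tool(moves=[0.001,0,0,0,0,0,0,0.002,0,0,0,0,0,0])

```text
time: 27.05
position: [603.4, -178.2, 99.0]
tool_rot: [-0.004, 0.73, -0.684, -0.005]
contact_force: [-2.0, 9.3, 1.4]
finger_gap: 0.3
```

Emit:
drive_tool(moves=[0.001,0,0,0,0,0,0,0.002,0,0,0,0,0,0])

```text
time: 27.25
position: [603.4, -178.6, 99.0]
tool_rot: [-0.004, 0.73, -0.683, -0.006]
contact_force: [-2.0, 9.3, 2.2]
finger_gap: -0.2
```

Emit:
drive_tool(moves=[0.001,0,0,0,0,0,0,0.002,0,0,0,0,0,0,0.002,0,0,0,0,0,0])

```text
time: 27.55
position: [603.5, -179.1, 98.9]
tool_rot: [-0.005, 0.731, -0.683, -0.007]
contact_force: [-2.4, 7.4, 1.6]
finger_gap: -0.2
```

Emit:
drive_tool(moves=[0.001,0,0,0,0,0,0,0.002,0,0,0,0,0,0,0.002,0,0,0,0,0,0])

```text
time: 27.85
position: [603.6, -179.6, 98.9]
tool_rot: [-0.005, 0.731, -0.682, -0.008]
contact_force: [-1.3, 8.2, 2.6]
finger_gap: 0.1
```

Emit:
drive_tool(moves=[0.001,0,0,0,0,0,0,0.0025,0,0,0,0,0,0,0.0025,0,0,0,0,0,0])

```text
time: 28.15
position: [603.7, -180.6, 98.8]
tool_rot: [-0.005, 0.731, -0.682, -0.009]
contact_force: [-3.4, 7.2, 2.3]
finger_gap: -0.3
```

```bash
python3 g.py -17 -48 98
```

```text
t 28.15 pos [ 603.7 -180.6   98.8] xaz -86.0 z [-0.005  0.02  -1.   ] Ftool [-7.47  2.86 -2.16] Mw [ 1.65  0.37 -0.06] gap -0.33145266017081915 q7 -1.4293507521346995 tau7 0.09448707103729248
tcp in ring-tool frame [ -9.  -49.  -98.8] shift [-9.9  1.4  1. ] tiltfix [0.21 1.14 0.  ]
```

Emit:
drive_tool(moves=[-0.004,0,0,0,0,0,0,-0.012,0,0,0,0,0,0,-0.015,0,-0.02,0,1.1,0,0,-0.02,0,-0.06,0,1.1,0,0,-0.03,0,-0.09,0,1.1,5,0,-0.04,0.02,-0.1,0,1.1,10,0,-0.04,0.02,-0.1,0,1.1,10,0])

```text
time: 28.85
position: [581.7, -143.0, 203.8]
tool_rot: [-0.001, -0.669, 0.743, -0.001]
contact_force: [0.3, 0.3, 0.3]
finger_gap: 0.5
```

```bash
python3 g.py -17 -48 98
cat > e.py <<'E'
from h import *
s=imaging.snapshot("wrist");np.savez("w12.npz",**{k:np.array(v) for k,v in s.items()})
cv2.imwrite("pics/w12.png",s["image"])
u,v=map(int,proj([555,-191,98],s,True));print(u,v)
v=min(max(v,70),350);u=min(max(u,80),480)
cv2.imwrite("pics/w12c.png",cv2.resize(s["image"][v-70:v+70,u-80:u+80],None,fx=4.5,fy=4.5,interpolation=cv2.INTER_CUBIC)[:600,:800])
hsv=cv2.cvtColor(s["image"],cv2.COLOR_BGR2HSV)
bl=((hsv[...,0]>100)&(hsv[...,0]<130)&(hsv[...,1]>100)).astype(np.uint8)
n,l,stt,c=cv2.connectedComponentsWithStats(1-bl,connectivity=4)
for i in range(1,n):
    w=ray(*c[i],100.5,s)
    if 5<stt[i,4]<300 and np.hypot(w[0]-555,w[1]+191)<35: print(stt[i,4],c[i].round(1),w.round(1),np.degrees(np.arctan2(w[1]+191,w[0]-554.9)))
E
python3 e.py
```

```text
t 28.85 pos [ 581.7 -143.   203.8] xaz -96.06 z [-0.001 -0.002 -1.   ] Ftool [-0.36 -0.27 -0.34] Mw [-0.01 -0.04  0.03] gap 0.45458512430827536 q7 -1.6262662952214726 tau7 -1.3226652145385742
tcp in ring-tool frame [ -50.2  -21.4 -204. ] shift [ 33.4 -26.5 105.9] tiltfix [ 0.03 -0.14  0.  ]
340 236
38 [317.9 223.1] [ 569.6 -173.5  100.5] 49.977087394055346
34 [369.9 225. ] [ 563.3 -214.7  100.5] -70.53084764213386
35 [339.  264.8] [ 530.8 -188.7  100.5] 174.45239905629322
```

View pics/w12c.png

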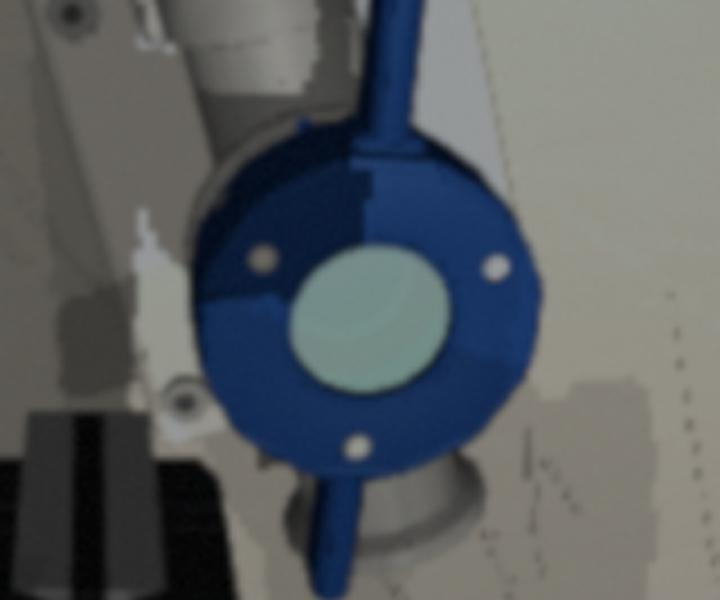

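The view shows the glass intact through the hole and the ring level. The dots have turned about 12° since I let go. Force readings fell slightly at the end as the finger met the wing at an angle, so I'll recheck with one square, gentle push.

Emit:
drive_tool(moves=[0,-0.014,0.02,0,0,2.6,0,0.01,-0.027,0.05,0,0,2.6,0,0.018,-0.027,0.09,0,0,2.6,0,0.018,-0.027,0.104,0,0,2.6,0,0.018,-0.027,0.105,0,0,2.6,0,0.018,-0.027,0.105,0,0,2.6,0])

```text
time: 29.5
position: [607.2, -164.3, 98.5]
tool_rot: [-0.001, -0.653, 0.757, -0.0]
contact_force: [0.3, 0.6, 0.1]
finger_gap: -0.2
```

```bash
python3 g.py -20 -48 99
```

```text
t 29.5 pos [ 607.2 -164.3   98.5] xaz -98.47 z [-0.001 -0.002 -1.   ] Ftool [-0.59 -0.19 -0.1 ] Mw [ 0.02 -0.03 -0.03] gap -0.15814627312010238 q7 -1.682414462497016 tau7 -0.01015850604744628
tcp in ring-tool frame [-33.9 -47.7 -98.7] shift [14.2 -0.2 -0.4] tiltfix [ 0.05 -0.14  0.  ]
```

Emit:
drive_tool(moves=[0.005,0,0,0,0,0,0,0.01,0,0,0,0,0,0,0.013,0,0,0,0,0,0,0.013,0,0,0,0,0,0,0.013,0,0,0,0,0,0])

```text
time: 30.0
position: [605.3, -177.4, 98.8]
tool_rot: [-0.001, -0.653, 0.758, -0.001]
contact_force: [0.2, -0.3, 0.7]
finger_gap: 0.2
```

Emit:
drive_tool(moves=[0.001,0,0,0,0,0,0,0.001,0,0,0,0,0,0])

```text
time: 30.2
position: [605.1, -178.3, 98.8]
tool_rot: [-0.001, -0.653, 0.757, -0.001]
contact_force: [0.2, -0.1, -0.3]
finger_gap: -0.4
```

Emit:
drive_tool(moves=[0.001,0,0,0,0,0,0,0.001,0,0,0,0,0,0])

```text
time: 30.4
position: [605.0, -179.4, 98.7]
tool_rot: [-0.001, -0.653, 0.757, -0.001]
contact_force: [-0.3, 0.9, 0.2]
finger_gap: -0.1
```

```bash
python3 g.py -20 -48 99
```

```text
t 30.4 pos [ 605.  -179.4   98.7] xaz -98.49 z [-0.001 -0.002 -1.   ] Ftool [-0.83  0.42 -0.15] Mw [ 0.03  0.02 -0.03] gap -0.11918942848988011 q7 -1.6569500792659961 tau7 0.026972887571901083
tcp in ring-tool frame [-18.7 -47.7 -98.8] shift [-1.1 -0.2 -0.3] tiltfix [ 0.04 -0.14  0.  ]
```

Contact is expected here (−18.7). Pushing gently in small steps.

Emit:
drive_tool(moves=[0.001,0,0,0,0,0,0,0.001,0,0,0,0,0,0])

```text
time: 30.6
position: [604.8, -180.5, 98.7]
tool_rot: [-0.001, -0.653, 0.758, -0.001]
contact_force: [0.3, -0.2, -0.1]
finger_gap: 0.1
```

Emit:
drive_tool(moves=[0.001,0,0,0,0,0,0,0.001,0,0,0,0,0,0])

```text
time: 30.8
position: [604.7, -180.8, 98.7]
tool_rot: [-0.001, -0.653, 0.757, -0.0]
contact_force: [0.2, 2.8, 0.2]
finger_gap: 0.1
```

Emit:
drive_tool(moves=[0.001,0,0,0,0,0,0,0.001,0,0,0,0,0,0])

```text
time: 31.0
position: [604.7, -180.9, 98.7]
tool_rot: [-0.001, -0.653, 0.757, 0.0]
contact_force: [0.3, 5.3, -0.2]
finger_gap: 0.5
```

Emit:
drive_tool(moves=[0.001,0,0,0,0,0,0,0.0012,0,0,0,0,0,0])

```text
time: 31.2
position: [604.7, -181.1, 98.7]
tool_rot: [-0.0, -0.654, 0.757, 0.001]
contact_force: [0.5, 6.6, 0.8]
finger_gap: -0.0
```

Emit:
drive_tool(moves=[0.001,0,0,0,0,0,0,0.0014,0,0,0,0,0,0])

```text
time: 31.4
position: [604.7, -181.2, 98.7]
tool_rot: [0.0, -0.654, 0.756, 0.001]
contact_force: [0.3, 7.1, -0.1]
finger_gap: -0.2
```

```bash
python3 g.py -20 -48 99
```

```text
t 31.4 pos [ 604.7 -181.2   98.7] xaz -98.31 z [-0.001  0.002 -1.   ] Ftool [-7.05  0.77  0.15] Mw [ 1.55 -0.09 -0.02] gap -0.1601482365444398 q7 -1.6471342684428967 tau7 0.02250198391266167
tcp in ring-tool frame [-17.2 -47.7 -98.7] shift [-3.  -0.2 -0.3] tiltfix [0.06 0.11 0.  ]
```

Emit:
drive_tool(moves=[0.001,0,0,0,0,0,0,0.0017,0,0,0,0,0,0])

```text
time: 31.6
position: [604.6, -181.3, 98.7]
tool_rot: [0.001, -0.655, 0.756, 0.002]
contact_force: [0.0, 8.3, 0.5]
finger_gap: 0.3
```

Emit:
drive_tool(moves=[0.001,0,0,0,0,0,0,0.0017,0,0,0,0,0,0])

```text
time: 31.8
position: [604.6, -181.3, 98.7]
tool_rot: [0.002, -0.655, 0.756, 0.002]
contact_force: [-0.1, 8.9, 1.6]
finger_gap: -0.1
```

Emit:
drive_tool(moves=[0.001,0,0,0,0,0,0,0.002,0,0,0,0,0,0])

```text
time: 32.0
position: [604.6, -181.5, 98.7]
tool_rot: [0.002, -0.656, 0.755, 0.003]
contact_force: [0.6, 9.5, 1.1]
finger_gap: -0.0
```

Emit:
drive_tool(moves=[-0.004,0,0,0,0,0,0,-0.012,0,0,0,0,0,0,-0.018,0,-0.02,0,0,0,0,-0.02,0,-0.06,0,0,0,0,-0.03,0,-0.09,0,0,0,0,-0.04,0.02,-0.1,0,0,0,0,-0.04,0.02,-0.1,0,0,0,0])

```text
time: 32.7
position: [590.5, -138.3, 201.5]
tool_rot: [0.003, -0.656, 0.755, 0.002]
contact_force: [1.0, 0.4, 0.5]
finger_gap: 0.2
```

```bash
python3 e.py
python3 - <<'E'
from h import *
s=imaging.snapshot("top")
for t in["cap_90","probe","bottle_left","bottle_right"]:
    print(t,[(round(r["confidence"],2),toW(r["point"],s).round(0).tolist()) for r in spotter.tip_of(t,s)[:2]])
E
```

```text
349 245
37 [326.9 233.1] [ 569.7 -173.4  100.5] 49.925366415820996
30 [378.4 233.4] [ 563.3 -214.5  100.5] -70.40796070699116
33 [348.9 273.5] [ 530.6 -188.8  100.5] 174.75340450992746
cap_90 [(0.62, [707.0, 61.0, -1.0]), (0.52, [505.0, -186.0, 94.0])]
probe [(0.67, [418.0, 469.0, -1.0])]
bottle_left [(0.63, [691.0, 428.0, -1.0])]
bottle_right [(0.8, [699.0, -384.0, -0.0])]
```

The ring held still under 9.5 N and stayed at the same angle after I let go. The bystanders haven't moved, so I'm handing in.

```bash
python3 -c "
from rig import env
print(env.close_job())"
```

```text
the job is handed in; nothing more can be done
None
```

The sight port is back together and handed in at about 33 s: the glass is flat in the bore on its seal, and the blue ring nut is on and snug.

- **How it went:** The ring dropped into the entry at the dots. I turned it about 66° in the gripper with no clear resistance, then about 12° more by pushing a wing with closed fingers.
- **Tightness:** The push rose to about 9.5 N. That angle and force put the clamping at roughly 16–22 N, which is inferred, not measured.
- **Last checks:** A second, square push on the wing reached 9.5 N, the low end of the snug range, with no real turning. After backing off, the ring's dots were within 0.3° of their earlier positions. The wrist picture taken before that push showed the glass uncracked and the ring level.
- **Bystanders:** The cap, probe and left bottle were still within about 5 mm of where they started. The right bottle had no starting measurement to compare with, and the green ring was not rechecked at the end.
- **What disagreed:** During the first push the force fell from about 9.5 to 8 N while the finger still moved. I put that down to the finger meeting the wing at an angle. The second push didn't show the drop.

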